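# Refill the box of turned balls and snap its lid on

### The arm

A 6-joint arm with a two-finger parallel gripper is mounted at the origin on the work surface. World frame = base frame: x ahead of the robot, y to its left, z up, the work surface at z = 0. Lengths are in m, angles in degrees, forces in N, time in s.
With the tool pointing down it reaches from about 0.375 to 0.975 m from the base axis. Payload 3.8 kg.
Tool frame: the origin (TCP) lies midway between the tips of the shut fingers; the grasp point (between the pads) lies 19 mm behind it; z points along the fingers, y is the line along which they close (so a half turn about z gives the same grasp; the last joint's range is limited). The gripper opens to 88 mm and grips with 3 to 60 N. Pads are 18 mm wide; open, the fingers measure 123 mm over their backs; the gripper's body (75 mm by 187 mm) begins 45 mm behind the grasp point.
Start: joints at [-69.265, 15.12, 91.902, -0, 72.978, -2.114], TCP at [0.262, -0.622, 0.239] pointing down, gripper open.
Joint ranges: [-150.88, 150.88], [-54.13, 125.18], [17.81, 147.31], [-75.09, 255.09], [0, 152.58], [-146.25, 146.25]. Speed limits (degrees/s): [147.25, 147.25, 180, 180, 180, 180].

### API

Orientations are given as [roll, pitch, yaw] about the fixed x, y, z axes, in that order (R = Rz(yaw) Ry(pitch) Rx(roll)).
In Python, from station import env, grab_frame, camera_info, order, boxes_of gives the robot as it stands.
- The arm moves only by the shell command python3 -m handwheel 'ROWS'. ROWS is JSON, a list of rows, each a list of 3 entries, a list of its own where there are three numbers: the shift along the tool's x, y, z in mm, then the turn about the tool's z in rad, then the opening, from -1 (shut) to 1 (fully open), so that 0 is half open. In form: [[[x, y, z], twist, hand], ...]. A call has 1 to 12 rows; each row is the pose to reach, as a shift and turn from the pose commanded when the call began, along the tool's axes at that moment; what a row does not reach only later rows make up. A row lasts 1/12 s, in which the tool goes at most 41.7 mm and 7.16 degrees, less where a joint would pass 70% of its speed; a pose out of reach is approached as far as the arm can. A call with a gripper value outside its range is refused whole. The fingers move at their own pace and stop on an object; the grip force is fixed at half the most. Time passes only in rows, so rows that repeat a pose let the fingers close. It gives the time, the measured TCP pose, the force, the opening and the grip force at its end, in the units of the state.
- env.get_state(): the state, without advancing time (a new reading comes with each control period).
- grab_frame(name): name is "scene" or "side" or "wrist"; returns the picture (480x640x3 uint8, red, green, blue); there is no depth.
- camera_info(name): a dict with "intrinsics" (3x3 intrinsics, pixels), "world_to_cam" (4x4, takes a point from world to camera coordinates); the wrist camera has in their place "T_tool_cam" (4x4, takes a point from camera to tool coordinates, whose origin is the TCP and whose axes are the flange's). Camera axes: x right, y down, z forward; pixel columns grow to the right and rows downward; lengths in m; the calibration is good to about 2 mm. A picture is of the moment at which its call begins: read the wrist's pose just before it. camera_info takes no time and is no camera call.
- order.hand_in(): hands the job in; it is judged then, once.
Trained networks look in the newest picture that a camera, given by its name, has taken for a name from the list of things; names that differ only in an ending like _2 or _b are one class to them, and where a whole thing is asked for, a point or a joint stands for the part that bears it (a point fixed in the world has none). Each returns a list of dicts, best first, with "score" (0 to 1); they miss things now and then, are a little off and sometimes report something else, mostly with a low value. They report only what shows in the picture. A call takes as long as a camera call. They do not tell look-alikes from the thing itself.
- boxes_of(camera, query): "point" ([x, y, z] in m, in world coordinates, good to about 4 mm: the middle of the surface that is visible of it).
The state is a dict: "time": time; "joint_pos": joint angles; "qvel": joint speeds; "tau": joint torques, N m; "eef_pos": TCP position; "tcp_rot": TCP orientation; "contact_force": force on the tool from outside, world axes, zero at the start; "moment": the same for the moment, N m; "grip_width": finger opening in m; "grasp_force": force on a finger pad.
Only numpy, scipy, OpenCV 4.12 (cv2) and the standard library are available. Lean on these libraries where they do the work, as an engineer would, in place of code of your own. Each camera call takes 0.05 s, during which the arm holds its last target. There are 200 camera calls.

### The job

Use the scoop to carry all four wooden balls from the tray into the wooden box, without touching them with the fingers or spilling any on the bench, and stand the scoop upright on the bench again. Then fit the lid onto the box and press it down until both spring clips snap over its edges, and finish while still pressing the lid firmly down; do not let go, and leave the mallet, jar and gouge alone.

Things in the scene. Friction and masses are not known exactly. Their poses are not given: they have to be found in the camera images.
- tray: grey open tray fixed to the bench, 238 mm long (its x), 94 mm wide (its y), 40 mm high, walls and floor 6 mm thick; origin at the centre of its underside. Inside 226 x 82 mm: the scoop fits lengthwise with 5 mm to spare at each side. The four balls lie towards its -x end; its +x end is empty for about 140 mm.
- ball1: turned light-wood ball, 30 mm diameter, 11 g, one of four alike; origin at its centre (its axes mean nothing). Polished: it rolls and slides easily. At the start it lies in the -x half of the tray.
- ball2: turned light-wood ball, 30 mm diameter, 11 g, one of four alike; origin at its centre (its axes mean nothing). Polished: it rolls and slides easily. At the start it lies in the -x half of the tray.
- ball3: turned light-wood ball, 30 mm diameter, 11 g, one of four alike; origin at its centre (its axes mean nothing). Polished: it rolls and slides easily. At the start it lies in the -x half of the tray.
- ball4: turned light-wood ball, 30 mm diameter, 11 g, one of four alike; origin at its centre (its axes mean nothing). Polished: it rolls and slides easily. At the start it lies in the -x half of the tray.
- scoop: stand-up aluminium scoop, about 160 g, standing on the bench on its flat floor; origin on its underside, 45 mm behind its open lip, which points to its -x. Floor 3 mm thick, 71 mm wide (66 inside); side walls 9 mm high from x = -22 mm, 28 mm high from +6 to +35 mm; back wall 42 mm high, at x = +35 to +38 mm.
- scoop_lip (a point): middle of the lower edge of the scoop's lip (bevelled, 1.5 mm thick), at the height of its underside. The scoop holds all four balls (two rows of two); they stay in with the lip tilted up some 15 degrees and roll out with it tilted down 35 degrees.
- scoop_grip (a point): grip point of the scoop: on the axis of its dark wooden upright handle, 92 mm above the underside, 32 mm behind the scoop's origin (+x). The handle is a bar 24 mm along x and 22 mm along y (grip it across y), from 42 to 122 mm above the underside.
- box: open plywood box fixed to the bench, 144 mm (x) x 104 mm (y) x 66 mm high, walls and floor 5 mm; origin at the centre of its underside. At the middle of each long side stands a steel spring clip with a round nose (a roller 18 mm thick, 34 mm long, its axis at y = +/-57 mm, 14 mm above the rim): it reaches 23 mm above the rim and 4 mm in over the edge of the seated lid.
- box_mouth (a point): centre of the box's open mouth, at the height of the rim (66 mm over its underside); axes as the box
- lid: lid of the box, about 220 g, lying flat on its plug; origin at the centre of the plug's underside, x lengthwise. Plug 127 x 87 mm (lowest 8 mm: 121 x 81), 24 mm deep, 3.5 mm to spare in the mouth at each side; over it a plate 144 x 104 x 5 mm; on that a dark grip bar 60 mm (x) x 18 mm (y) x 35 mm high, its top 64 mm above the origin. Fits either way round.
- lid_seat (a point): centre of the underside of the lid's plate, 24 mm above the lid's origin; meets box_mouth when the lid is fully home
- clip_left (a joint): outward travel (m) of the spring clip on the box's +y side: 0 at rest, up to 0.010; 3 N preload, 2 N/mm. The lid meets the clips with its plate 22 mm above the rim (plug 2 mm in the mouth). Pressing past them takes about 10 to 20 N in all; then the force drops, the clips spring back to 0 over the plate and the lid sits on the rim.
- clip_right (a joint): the same for the clip on the box's -y side
- mallet: bystander: turned carver's mallet standing on its head, 92 mm across, 212 mm high; origin at the centre of its underside
- waxjar: bystander: amber jar, 60 mm across, 60 mm high; origin at the centre of its underside
- gouge: bystander: carving gouge lying flat, 230 mm long along its x, handle to -x; origin at its middle, at bench height
Not all that is in view belongs to the job. What is shaped like the lid but red or yellow is not meant.

How it is judged (in metres and radians):
On the way, in this order (a step that is already met when the one before it is completed fails the run):
1. at least one ball is carried in the scoop, its underside more than 60 mm above the bench (height (world z) of scoop above 0.06 m and ((x of ball1 in the frame of scoop between -0.05 and 0.037 m and y of ball1 in the frame of scoop between -0.037 and 0.037 m and z of ball1 in the frame of scoop between 0 and 0.045 m) or (x of ball2 in the frame of scoop between -0.05 and 0.037 m and y of ball2 in the frame of scoop between -0.037 and 0.037 m and z of ball2 in the frame of scoop between 0 and 0.045 m) or (x of ball3 in the frame of scoop between -0.05 and 0.037 m and y of ball3 in the frame of scoop between -0.037 and 0.037 m and z of ball3 in the frame of scoop between 0 and 0.045 m) or (x of ball4 in the frame of scoop between -0.05 and 0.037 m and y of ball4 in the frame of scoop between -0.037 and 0.037 m and z of ball4 in the frame of scoop between 0 and 0.045 m))), for 0.1 s.
2. all four balls are in the box (x of ball1 in the frame of box between -0.069 and 0.069 m and y of ball1 in the frame of box between -0.049 and 0.049 m and z of ball1 in the frame of box between 0 and 0.055 m and x of ball2 in the frame of box between -0.069 and 0.069 m and y of ball2 in the frame of box between -0.049 and 0.049 m and z of ball2 in the frame of box between 0 and 0.055 m and x of ball3 in the frame of box between -0.069 and 0.069 m and y of ball3 in the frame of box between -0.049 and 0.049 m and z of ball3 in the frame of box between 0 and 0.055 m and x of ball4 in the frame of box between -0.069 and 0.069 m and y of ball4 in the frame of box between -0.049 and 0.049 m and z of ball4 in the frame of box between 0 and 0.055 m), for 0.2 s.
3. the lid is snapped home: its plate within 2.5 mm of the rim, centred within 6 mm, both clips sprung back (z of lid_seat in the frame of box_mouth below 0.0025 m and horizontal distance between lid_seat and box_mouth below 0.006 m and angle between the x axis of lid and the x axis of box, either way round below 0.08 rad and angle between lid's own z axis and vertical below 0.05 rad and value of joint each of clip_left, clip_right below 0.0015 m), for 0.2 s.
At the end, for the whole second after the job is handed in: All four balls lie in the box; the lid is snapped home (plate within 2.5 mm of the rim, centred within 6 mm, turned within 0.08 rad, clips back within 1.5 mm) and still pressed on the box with more than 6 N by the fingers; the scoop stands released on the bench, within 0.15 rad of upright (all of step 2 and all of step 3 and contact force between lid and box above 6 N and contact force between the fingers and lid above 2 N and angle between scoop's own z axis and vertical below 0.15 rad and height (world z) of scoop below 0.006 m and linear speed of scoop below 0.03 m/s and contact force between the fingers and scoop below 0.1 N); the arm keeps its last pose, push and grip.
It fails at once if a ball is spilled on the bench or floor (height (world z) of any of ball1, ball2, ball3, ball4 below 0.0175 m).
It fails at once if a ball is touched with the fingers (contact force between the fingers and ball1 above 0.3 N or contact force between the fingers and ball2 above 0.3 N or contact force between the fingers and ball3 above 0.3 N or contact force between the fingers and ball4 above 0.3 N).
It fails at once if a bystander is moved more than 30 mm (distance of any of mallet, waxjar, gouge from where it was at the start of the episode above 0.03 m).
It also fails if it takes over 67 s, if anything falls off the work surface, if the arm or the gripper's body presses on something with over 40 N, if the wrist force passes 120 N, or if a joint passes its speed limit or range.

## Working session

There is one attempt and no reset: what is moved stays moved. The work goes in short steps, Python scripts to look and compute and a shell command to move; the robot and the scene stay as the last step left them, time stands still between calls to the robot, and variables do not carry over. Pictures are saved under pics/ and viewed, at most 10 in all, crops included, and the job is handed in when it is done.

```bash
ls; mkdir -p pics; cat > h.py <<'E'
import numpy as np, cv2
from station import env, grab_frame, camera_info, order, boxes_of
def save(cam,name):
    im=grab_frame(cam); cv2.imwrite('pics/'+name,im[:,:,::-1]); return im
E
python3 - <<'E'
from h import *
print(env.get_state())
for c in ['scene','side']:
    save(c,c+'0.png')
    for q in ['tray','ball1','scoop','scoop_grip','box','lid','mallet','waxjar','gouge']:
        print(c,q,[(np.round(d['point'],3).tolist(),round(d['score'],2)) for d in boxes_of(c,q)][:5])
print(env.get_state()['time'])
E
```

```text
pics
{'time': 0.0, 'joint_pos': array([-6.92635159e+01,  1.51695733e+01,  9.19791359e+01, -1.48496061e-03,
        7.29782377e+01, -2.11490447e+00]), 'qvel': array([-0.01789877,  0.08285162, -0.04200284,  0.01701152,  0.00865267,
       -0.08069841]), 'tau': array([ 2.93357509e-03, -5.02100265e+01, -3.56877458e+01,  7.31140003e-02,
        2.92478042e-02, -1.66102445e-04]), 'eef_pos': array([ 0.26186589, -0.62137445,  0.2374031 ]), 'tcp_rot': array([-1.79873087e+02, -3.26682652e-03,  2.28518213e+01]), 'contact_force': array([-0.49951153,  0.48761388,  0.02793245]), 'moment': array([ 0.00801026,  0.06084613, -0.0765836 ]), 'grasp_force': 0.0, 'grip_width': 0.08803189160626883}
scene tray [([0.502, 0.326, 0.015], 0.65), ([0.57, -0.147, 0.088], 0.33)]
scene ball1 [([0.397, 0.298, 0.026], 0.66), ([0.756, -0.157, 0.056], 0.61), ([0.444, 0.295, 0.028], 0.45), ([0.435, 0.338, 0.029], 0.45), ([0.4, 0.335, 0.03], 0.41)]
scene scoop [([0.483, 0.131, 0.031], 0.73)]
scene scoop_grip [([0.476, 0.132, 0.029], 0.55)]
scene box [([0.557, -0.084, 0.03], 0.95), ([0.505, 0.325, 0.017], 0.7)]
scene lid 
[... 265 characters left out ...]
786, 0.033, 0.022], 0.84), ([0.436, 0.338, 0.025], 0.55)]
side tray [([0.491, 0.319, 0.015], 0.71), ([0.464, 0.144, 0.002], 0.33)]
side ball1 [([0.431, 0.304, 0.029], 0.83), ([0.388, 0.307, 0.03], 0.66), ([0.426, 0.343, 0.033], 0.66), ([0.387, 0.346, 0.028], 0.54)]
side scoop [([0.458, 0.146, 0.001], 0.92), ([0.735, -0.139, 0.041], 0.63)]
side scoop_grip [([0.465, 0.145, 0.006], 0.65)]
side box [([0.557, -0.068, 0.042], 0.88)]
side lid [([0.264, -0.306, 0.03], 0.95), ([0.345, -0.068, 0.03], 0.93), ([0.447, -0.492, 0.028], 0.78), ([0.498, -0.304, 0.029], 0.62)]
side mallet [([0.668, -0.35, 0.09], 0.62)]
side waxjar [([0.737, -0.138, 0.04], 0.83)]
side gouge [([0.762, 0.058, 0.012], 0.85)]
1.0
```

View pics/scene0.png

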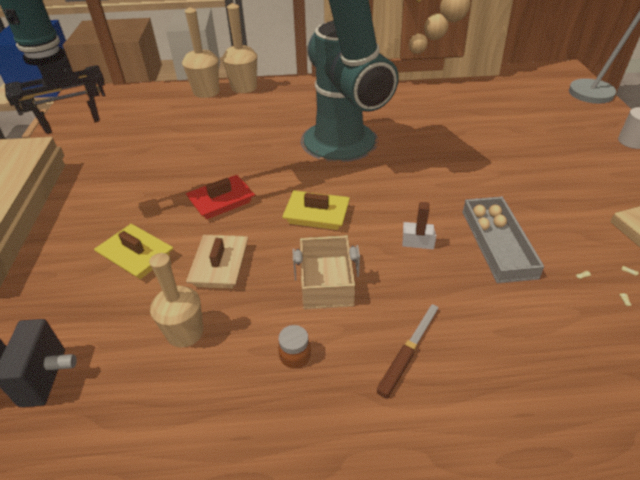

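View pics/side0.png

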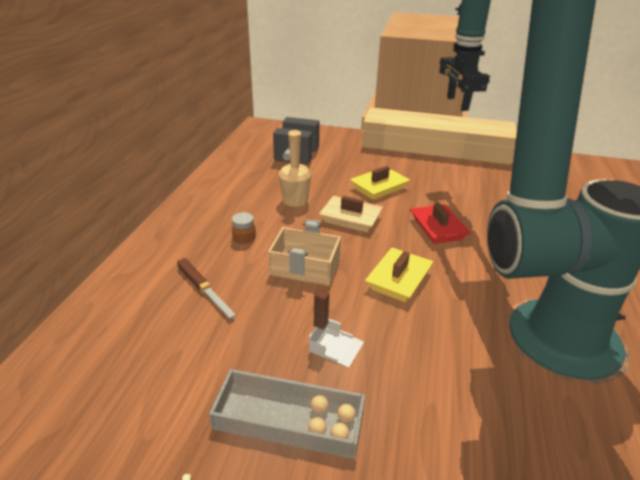

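The scene picture shows the wooden lid at px (218,260), the box at (328,270), the scoop at (420,230) with its lip toward the robot, and the tray at (500,238) with the balls at its near-robot end. The side view agrees. The tool cannot tilt, so I will tilt the scoop in the grip by pushing it against the tray and box walls. First I move over the scoop for a close look.

```bash
python3 -m handwheel '[[[506,-614,-100],0.4,1],[[506,-614,-100],0.4,1],[[506,-614,-100],0.4,1],[[506,-614,-100],0.4,1],[[506,-614,-100],0.4,1],[[506,-614,-100],0.4,1],[[506,-614,-100],0.4,1],[[506,-614,-100],0.4,1],[[506,-614,-100],0.4,1],[[506,-614,-100],0.4,1],[[506,-614,-100],0.4,1],[[506,-614,-100],0.4,1]]'
python3 - <<'E'
from h import *
print(camera_info('wrist'))
for c,u,v in [('scene',423,205),('side',321,292)]:
    I=camera_info(c);K=np.array(I['intrinsics']);W=np.array(I['world_to_cam'])
    R=W[:3,:3];o=-R.T@W[:3,3];d=R.T@np.linalg.inv(K)@[u,v,1]
    print(c,o,o+d*(0.122-o[2])/d[2])
E
```

```text
time: 2.0
eef_pos: [0.4042, -0.1448, 0.3018]
tcp_rot: [180.0, -0.1, -0.1]
contact_force: [0.5, -0.6, 0.0]
grip_width: 0.0883
grasp_force: 0.0
{'intrinsics': array([[393.38186001,   0.        , 314.17893403],
       [  0.        , 393.38186001, 239.87869932],
       [  0.        ,   0.        ,   1.        ]]), 'T_tool_cam': array([[ 6.35330048e-04, -9.61354202e-01, -2.75313813e-01,
         7.03419586e-02],
       [ 9.99999690e-01,  4.82517008e-04,  6.22780583e-04,
        -4.63783449e-04],
       [-4.65869133e-04, -2.75314123e-01,  9.61354210e-01,
        -1.46017007e-01],
       [ 0.00000000e+00,  0.00000000e+00,  0.00000000e+00,
         1.00000000e+00]])}
scene [ 1.26915179 -0.13207977  0.79009955] [0.47410385 0.1326869  0.122     ]
side [0.32239213 0.80365191 0.72153373] [0.47268749 0.1289342  0.122     ]
```

```bash
python3 -m handwheel '[[[100,-345,-40],0,1],[[100,-345,-40],0,1],[[100,-345,-40],0,1],[[100,-345,-40],0,1],[[100,-345,-40],0,1],[[100,-345,-40],0,1],[[100,-345,-40],0,1],[[100,-345,-40],0,1],[[100,-345,-40],0,1],[[100,-345,-40],0,1],[[100,-345,-40],0,1]]'
cat >> h.py <<'E'
from scipy.spatial.transform import Rotation as Ro
def wpose():
    s=env.get_state();T=np.eye(4);T[:3,:3]=Ro.from_euler('xyz',s['tcp_rot'],degrees=True).as_matrix();T[:3,3]=s['eef_pos'];return T
def ray(cam,u,v,z,T=None):
    I=camera_info(cam);K=np.array(I['intrinsics'])
    C=T@np.array(I['T_tool_cam']) if T is not None else np.linalg.inv(np.array(I['world_to_cam']))
    o=C[:3,3];d=C[:3,:3]@np.linalg.inv(K)@[u,v,1]
    return o+d*(z-o[2])/d[2]
E
python3 - <<'E'
from h import *
T=wpose();np.save('T1.npy',T);save('wrist','w1.png')
for q in ['ball1','tray','scoop']: print(q,[(np.round(d['point'],3).tolist(),round(d['score'],2)) for d in boxes_of('wrist',q)][:5])
print(T[:3,3])
E
```

```text
time: 2.92
eef_pos: [0.5046, 0.1994, 0.3409]
tcp_rot: [180.0, 0.0, 0.1]
contact_force: [-0.5, -0.3, -0.9]
grip_width: 0.0884
grasp_force: 0.0
ball1 [([0.435, 0.292, 0.029], 0.86), ([0.392, 0.295, 0.03], 0.83), ([0.433, 0.335, 0.035], 0.78), ([0.394, 0.337, 0.034], 0.6), ([0.566, -0.098, 0.028], 0.6)]
tray [([0.507, 0.322, 0.01], 0.98), ([0.43, 0.335, 0.032], 0.56)]
scoop [([0.453, 0.145, 0.003], 0.63)]
[0.50460697 0.19941509 0.34092811]
```

View pics/w1.png

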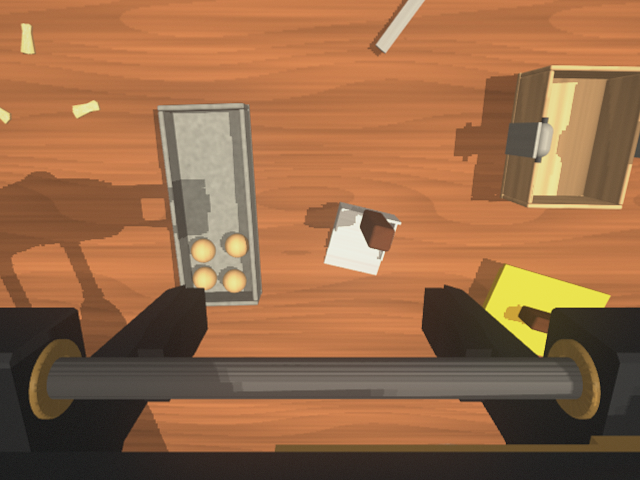

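The wrist view shows the tray rim from (157,106)/(249,103) down to (259,302), and the balls at (203,250), (236,245), (205,278) and (235,281). The scoop lip runs (324,263)–(377,275), its back wall is near (341,205)–(401,221), and the handle is around (378,230).

```bash
python3 - <<'E'
from h import *
T=np.load('T1.npy')
im=cv2.imread('pics/w1.png')
a=cv2.resize(im[190:290,310:420],None,fx=5,fy=5,interpolation=cv2.INTER_CUBIC)
cv2.imwrite('pics/c1.png',a)
P={}
for n,u,v,z in [('tTL',156.5,106,.04),('tTR',249,103.5,.04),('tBR',259,302,.04),('lipL',324,263,.001),('lipR',377,275,.001),('b1',203,250,.021),('b2',236,245,.021),('b3',205,278,.021),('b4',235,281,.021)]:
    P[n]=ray('wrist',u,v,z,T);print(n,np.round(P[n],4))
an=lambda d:np.degrees(np.arctan2(d[1],d[0]))
print('tray yaw',an(P['tTR']-P['tBR']),an(P['tTL']-P['tTR'])-90,np.linalg.norm(P['tTR']-P['tBR']),np.linalg.norm(P['tTR']-P['tTL']),'centre',(P['tTL']+P['tBR'])/2)
print('scoop yaw',an(P['lipL']-P['lipR'])-90,np.linalg.norm(P['lipL']-P['lipR']))
E
```

```text
tTL [0.5964 0.3694 0.04  ]
tTR [0.5992 0.2698 0.04  ]
tBR [0.3667 0.2674 0.04  ]
lipL [0.4042 0.1864 0.001 ]
lipR [0.3876 0.1163 0.001 ]
b1 [0.428  0.3372 0.021 ]
b2 [0.4346 0.296  0.021 ]
b3 [0.3908 0.3375 0.021 ]
b4 [0.3868 0.2997 0.021 ]
tray yaw 0.5688679715719096 1.6024136419832047 0.2324964502145866 0.09969995131205384 centre [0.48153021 0.31843367 0.04      ]
scoop yaw -13.333875312227619 0.07200605909676634
```

View pics/c1.png

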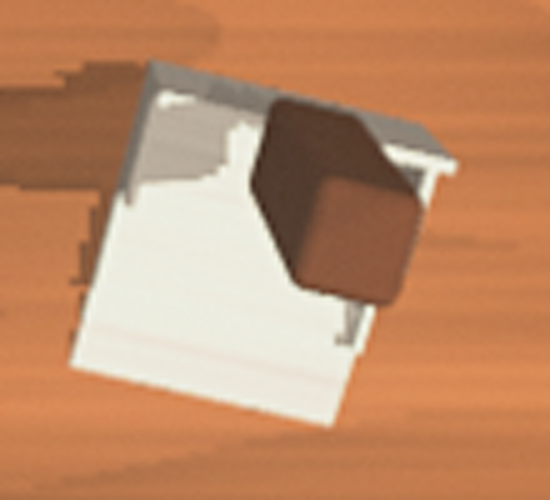

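```bash
python3 -m handwheel '[[[-33,67,40],0.234,1],[[-33,67,60],0.234,1],[[-33,67,100],0.234,1],[[-33,67,140],0.234,1],[[-33,67,180],0.234,1],[[-33,67,210],0.234,1],[[-33,67,240],0.234,1],[[-33,67,260],0.234,1],[[-33,67,267],0.234,1],[[-33,67,267],0.234,-1],[[-33,67,267],0.234,-1],[[-33,67,267],0.234,-1]]'
python3 -m handwheel '[[[0,0,0],0,-1],[[0,0,0],0,-1],[[0,0,0],0,-1],[[0,0,0],0,-1]]'
```

```text
time: 4.12
eef_pos: [0.4732, 0.1312, 0.0761]
tcp_rot: [-179.9, -0.2, -13.5]
contact_force: [0.5, 0.6, 0.6]
grip_width: 0.07
grasp_force: 0.0
time: 4.45
eef_pos: [0.472, 0.1314, 0.0748]
tcp_rot: [-180.0, -0.1, -13.5]
contact_force: [-0.2, 0.3, -0.2]
grip_width: 0.0437
grasp_force: 0.0
```

```bash
python3 -m handwheel '[[[0,0,0],0,-1],[[0,0,0],0,-1],[[0,0,0],0,-1],[[0,0,0],0,-1],[[0,0,0],0,-1]]'
```

```text
time: 4.87
eef_pos: [0.4712, 0.1311, 0.0737]
tcp_rot: [180.0, 0.0, -13.5]
contact_force: [0.0, 0.1, -2.0]
grip_width: 0.0221
grasp_force: 30.0
```

```bash
python3 -m handwheel '[[[0,0,-38],0,-1],[[0,0,-76],0,-1],[[10,-35,-76],-0.1,-1],[[20,-70,-76],-0.2,-1],[[30,-105,-76],-0.253,-1],[[40,-140,-76],-0.253,-1],[[50,-175,-76],-0.253,-1],[[60,-209,-76],-0.253,-1],[[60,-209,-76],-0.253,-1],[[60,-209,-76],-0.253,-1]]'
python3 - <<'E'
from h import *
T=wpose();np.save('T2.npy',T);im=save('wrist','w2.png')
cv2.imwrite('pics/c2.png',im[:340,120:520,::-1].repeat(2,0)[:, :].repeat(2,1)[:600])
print(T[:3,3],env.get_state()['tcp_rot'])
E
```

```text
time: 5.7
eef_pos: [0.5786, 0.3218, 0.1488]
tcp_rot: [180.0, 0.1, 1.1]
contact_force: [-0.3, -0.1, -2.1]
grip_width: 0.0221
grasp_force: 30.0
[0.57861344 0.32177789 0.14878595] [1.79917474e+02 1.23477538e-01 1.08723038e+00]
```

View pics/w2.png

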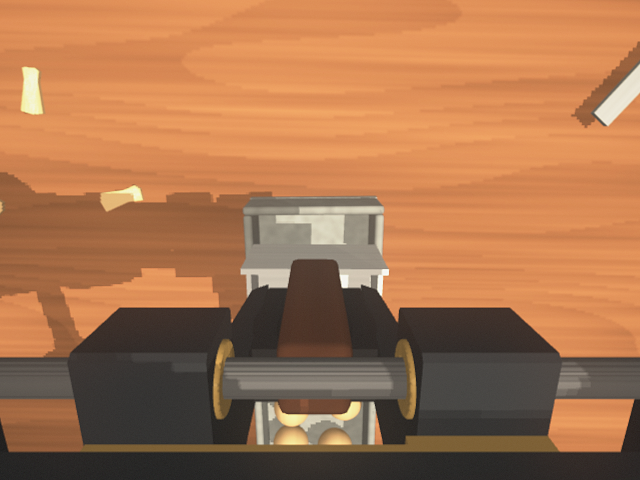

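The wrist view shows the scoop's back wall (241–388, row 268) centred over the tray. The tray's +x rim is at rows about 206–214, columns 243–383, and the balls are visible beneath the handle at rows 410–440.

```bash
python3 - <<'E'
from h import *
T=np.load('T2.npy')
for n,u,v,z in [('bot',313,197,0),('rimO',313,206,.04),('rimI',313,214,.04),('L',243.5,207,.04),('R',383.5,207,.04),('backtopL',241,268,.042+T[2,3]-.073),('backtopR',388,268,.042+T[2,3]-.073)]:
    print(n,np.round(ray('wrist',u,v,z,T),4))
im=cv2.imread('pics/w2.png')
cv2.imwrite('pics/c2.png',cv2.resize(im[185:295,230:400],None,fx=4.5,fy=4.5,interpolation=cv2.INTER_CUBIC))
E
```

```text
bot [0.598  0.3232 0.    ]
rimO [0.599  0.3232 0.04  ]
rimI [0.5936 0.3231 0.04  ]
L [0.5974 0.3689 0.04  ]
R [0.5993 0.2768 0.04  ]
backtopL [0.5835 0.3572 0.1178]
backtopR [0.5849 0.2869 0.1178]
```

View pics/c2.png

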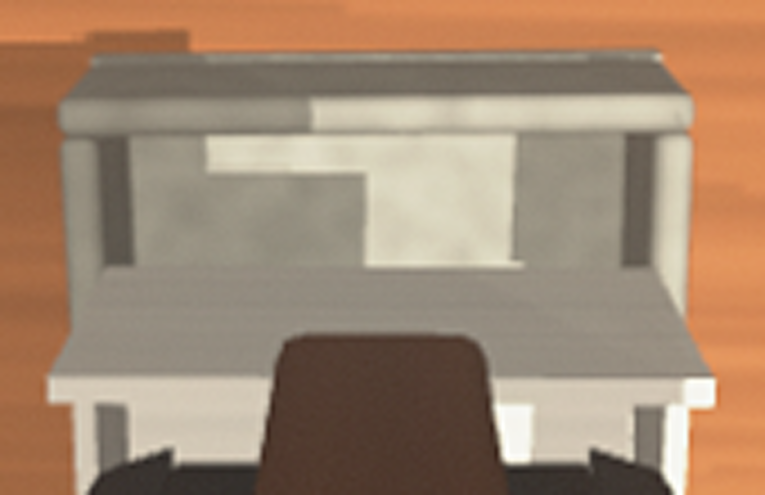

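```bash
python3 -m handwheel '[[[0,-1,30],0,-1],[[0,-1,55],0,-1],[[0,-1,66],0,-1],[[0,-1,67],0,-1],[[4,-1,67],0,-1],[[6,-1,67],0,-1],[[8,-1,67],0,-1],[[8,-1,67],0,-1]]'
python3 -m handwheel '[[[1,0,0],0,-1],[[2,0,0],0,-1],[[3,0,0],0,-1],[[3,0,0],0,-1]]'
```

```text
time: 6.42
eef_pos: [0.5873, 0.3218, 0.0846]
tcp_rot: [-180.0, -0.1, 1.0]
contact_force: [-1.3, -0.3, 0.0]
grip_width: 0.0216
grasp_force: 30.0
time: 6.75
eef_pos: [0.588, 0.3217, 0.0831]
tcp_rot: [180.0, 0.2, 1.0]
contact_force: [-5.6, -0.1, 2.3]
grip_width: 0.0219
grasp_force: 30.0
```

```bash
python3 -m handwheel '[[[1,0,-1],0,-1],[[2,0,-1],0,-1],[[3,0,-1],0,-1],[[4,0,-1],0,-1],[[4,0,-1],0,-1]]'
python3 - <<'E'
from h import *
T=wpose();im=save('wrist','w3.png')
cv2.imwrite('pics/c3.png',cv2.resize(im[185:295,230:400,::-1],None,fx=4.5,fy=4.5,interpolation=cv2.INTER_CUBIC))
for c in (262,370): print(c, im[190:290,c,:].mean(1).astype(int).tolist())
E
```

```text
time: 7.17
eef_pos: [0.5896, 0.3218, 0.0831]
tcp_rot: [179.9, 0.5, 1.0]
contact_force: [-11.5, 0.3, 3.2]
grip_width: 0.0216
grasp_force: 30.0
262 [146, 145, 144, 142, 143, 144, 145, 146, 145, 144, 143, 143, 140, 141, 141, 144, 120, 102, 104, 106, 105, 105, 105, 104, 104, 105, 105, 100, 99, 98, 99, 101, 100, 100, 102, 101, 99, 101, 103, 104, 104, 104, 105, 103, 127, 124, 108, 102, 98, 101, 102, 102, 100, 102, 105, 107, 107, 102, 102, 102, 104, 106, 118, 134, 141, 145, 148, 145, 144, 141, 137, 125, 124, 133, 137, 137, 137, 139, 139, 140, 135, 171, 198, 203, 202, 202, 202, 203, 203, 202, 200, 197, 197, 197, 199, 193, 124, 41, 51, 52]
370 [149, 149, 147, 147, 148, 150, 149, 149, 149, 149, 150, 149, 148, 145, 146, 144, 144, 146, 147, 148, 150, 151, 150, 150, 148, 150, 149, 149, 150, 151, 152, 150, 148, 142, 142, 140, 137, 137, 139, 140, 133, 117, 109, 165, 155, 112, 101, 103, 101, 103, 105, 105, 107, 108, 107, 108, 105, 107, 107, 106, 116, 151, 185, 201, 206, 209, 209, 205, 204, 192, 172, 133, 131, 140, 140, 140, 138, 137, 140, 136, 156, 189, 200, 199, 199, 199, 194, 187, 186, 187, 184, 183, 185, 184, 181, 184, 189, 128, 50, 52]
```

View pics/c3.png

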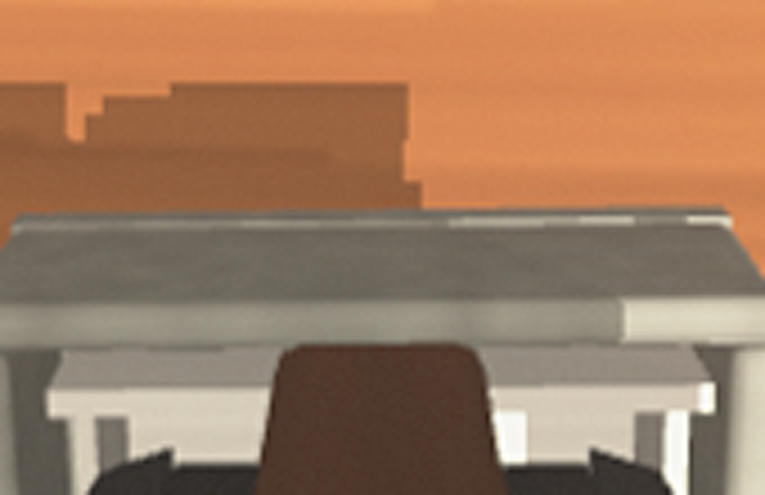

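The crop shows the scoop's back wall against the tray's +x wall. Its top edge is at row 270.5 and the handle top at row 261, so it has barely rotated yet. I will push further.

```bash
python3 -m handwheel '[[[2,0,0],0,-1],[[4,0,0],0,-1],[[6,0,0],0,-1],[[6,0,0],0,-1],[[6,0,0],0,-1]]'
cat >> h.py <<'E'
def edges(name):
    "rows of back wall top edge (dark->bright) at side columns and of handle top edge at centre"
    im=save('wrist',name).astype(float).mean(2);g=np.diff(cv2.GaussianBlur(im,(1,3),0),axis=0)
    for c in (250,300,325,376):
        k=np.argsort(-abs(g[200:330,c]))[:6]+200;print(c,sorted((int(i),int(g[i,c])) for i in k))
E
python3 - <<'E'
from h import *
edges('w4.png')
E
```

```text
time: 7.63
eef_pos: [0.5958, 0.3219, 0.0831]
tcp_rot: [179.9, 0.5, 1.0]
contact_force: [-8.9, 0.1, 2.5]
grip_width: 0.0218
grasp_force: 30.0
250 [(209, -17), (280, 22), (281, 29), (291, -43), (292, -55), (293, -32)]
300 [(203, -17), (204, -15), (263, 13), (269, -17), (270, -31), (271, -23)]
325 [(240, -14), (241, -15), (263, 14), (269, -25), (270, -34), (271, -19)]
376 [(262, 33), (280, 29), (286, -34), (287, -29), (288, -26), (289, -26)]
```

```bash
python3 -m handwheel '[[[-2,0,0],0,-1],[[-4,0,-3],0,-1],[[-6,0,-4],0,-1],[[-8,0,-4],0,-1],[[-8,0,-4],0,-1]]'
cat >> h.py <<'E'
def rows(th,ox=0,oz=0):
    I=camera_info('wrist');K=np.array(I['intrinsics']);C=np.linalg.inv(np.array(I['T_tool_cam']));o=[]
    for x,z in [(12,-50),(6,-50),(3,-50),(12,30),(-12,30)]:
        f=-np.radians(th);X=x*np.cos(f)-z*np.sin(f)+ox;Z=x*np.sin(f)+z*np.cos(f)+oz
        p=K@(C@[X/1e3,0,(-19-Z)/1e3,1])[:3];o.append(round(p[1]/p[2],1))
    return o
E
python3 - <<'E'
from h import *
edges('w5.png')
for t in (0,2,4,6,8,10,14): print(t,rows(t))
E
```

```text
time: 8.1
eef_pos: [0.5921, 0.3219, 0.0887]
tcp_rot: [-180.0, -0.1, 1.0]
contact_force: [1.0, 0.7, -0.9]
grip_width: 0.0218
grasp_force: 30.0
250 [(279, 16), (280, 30), (281, 20), (291, -44), (292, -54), (293, -31)]
300 [(202, -17), (203, -15), (253, 11), (269, -26), (270, -29), (271, -12)]
325 [(233, -15), (235, 19), (237, -18), (238, -21), (269, -28), (270, -29)]
376 [(252, 28), (253, 31), (280, 25), (285, -29), (286, -33), (289, -25)]
0 [np.float64(255.4), np.float64(267.4), np.float64(273.3), np.float64(345.6), np.float64(417.9)]
2 [np.float64(258.7), np.float64(270.7), np.float64(276.6), np.float64(341.5), np.float64(415.8)]
4 [np.float64(262.0), np.float64(274.0), np.float64(280.0), np.float64(337.3), np.float64(413.6)]
6 [np.float64(265.3), np.float64(277.4), np.float64(283.4), np.float64(333.1), np.float64(411.3)]
8 [np.float64(268.6), np.float64(280.8), np.float64(286.8), np.float64(329.0), np.float64(408.8)]
10 [np.float64(272.0), np.float64(284.2), np.float64(290.3), np.float64(324.9), np.float64(406.2)]
14 [np.float64(278.9), np.float64(291.2), np.float64(297.3), np.float64(316.7), np.float64(400.5)]
```

Tilt is now about 7° lip-up and it stays when unloaded, so tilting in the grip works. That is too much for scooping, so I will reduce it to about 2.5° by pushing the lip against the outside of the tray's +x wall.

```bash
python3 -m handwheel '[[[0,0,-35],0,-1],[[15,0,-60],0,-1],[[50,0,-60],0,-1],[[90,0,-60],0,-1],[[102,0,-50],0,-1],[[102,0,-25],0,-1],[[102,0,0],0,-1],[[99,0,0],0,-1],[[95,0,0],0,-1],[[92,0,0],0,-1],[[90,0,0],0,-1],[[90,0,0],0,-1]]'
python3 - <<'E'
from h import *
edges('w6.png')
E
```

```text
time: 9.15
eef_pos: [0.6837, 0.3238, 0.0915]
tcp_rot: [-179.9, -0.4, 1.1]
contact_force: [4.3, -1.0, -3.4]
grip_width: 0.0217
grasp_force: 30.0
250 [(277, 25), (278, 25), (290, -18), (291, -43), (292, -52), (293, -30)]
300 [(205, -15), (206, -13), (255, 7), (266, -20), (267, -28), (268, -17)]
325 [(248, -17), (249, -17), (255, 6), (266, -19), (267, -29), (268, -18)]
376 [(276, 23), (277, 23), (282, -28), (283, -32), (288, -19), (289, -25)]
```

```bash
python3 -m handwheel '[[[-2,0,0],0,-1],[[-4,0,0],0,-1],[[-6,0,0],0,-1],[[-7,0,0],0,-1],[[-7,0,0],0,-1],[[-3,0,0],0,-1],[[5,0,0],0,-1],[[5,0,0],0,-1]]'
python3 - <<'E'
from h import *
edges('w7.png')
E
```

```text
time: 9.87
eef_pos: [0.6872, 0.3239, 0.0895]
tcp_rot: [-179.9, -0.0, 1.0]
contact_force: [0.7, -0.0, -2.9]
grip_width: 0.0216
grasp_force: 30.0
250 [(274, 28), (275, 22), (290, -18), (291, -43), (292, -52), (293, -29)]
300 [(204, -12), (205, -10), (251, 8), (263, -14), (264, -29), (265, -24)]
325 [(244, -16), (245, -16), (251, 9), (263, -20), (264, -29), (265, -17)]
376 [(273, 17), (274, 24), (279, -29), (280, -32), (288, -20), (289, -26)]
```

```bash
python3 -m handwheel '[[[-6,0,0],0,-1],[[-11,0,0],0,-1],[[-14,0,0],0,-1],[[-14,0,0],0,-1],[[-8,0,0],0,-1],[[0,0,0],0,-1],[[0,0,0],0,-1]]'
python3 - <<'E'
from h import *
edges('w8.png')
E
```

```text
time: 10.5
eef_pos: [0.6865, 0.3233, 0.0874]
tcp_rot: [180.0, 0.1, 1.0]
contact_force: [0.6, -0.6, -1.7]
grip_width: 0.0216
grasp_force: 30.0
250 [(269, 18), (270, 24), (290, -18), (291, -41), (292, -51), (293, -29)]
300 [(204, -17), (205, -14), (245, 10), (259, -27), (260, -31), (261, -12)]
325 [(238, -12), (239, -10), (245, 9), (259, -26), (260, -30), (261, -12)]
376 [(269, 25), (270, 19), (275, -31), (276, -24), (288, -19), (289, -25)]
```

```bash
python3 -m handwheel '[[[0,0,-35],0,-1],[[-15,0,-60],0,-1],[[-55,0,-60],0,-1],[[-90,0,-60],0,-1],[[-101,0,-50],0,-1],[[-101,0,-25],0,-1],[[-101,0,0],0,-1],[[-101,0,4],0,-1],[[-98,0,4],0,-1],[[-94,0,4],0,-1],[[-91,0,4],0,-1],[[-91,0,4],0,-1]]'
python3 - <<'E'
from h import *
edges('w9.png')
E
```

```text
time: 11.55
eef_pos: [0.5923, 0.3214, 0.0833]
tcp_rot: [179.9, 0.5, 1.0]
contact_force: [-8.4, 0.6, -1.9]
grip_width: 0.0217
grasp_force: 30.0
250 [(275, 31), (276, 23), (290, -19), (291, -44), (292, -53), (293, -29)]
300 [(203, -17), (204, -16), (256, 13), (264, -23), (265, -29), (266, -14)]
325 [(235, -14), (237, 11), (239, -13), (256, 14), (264, -29), (265, -30)]
376 [(255, 29), (256, 28), (274, 29), (280, -34), (281, -33), (289, -26)]
```

```bash
python3 -m handwheel '[[[-7,0,0],0,-1],[[-14,0,2],0,-1],[[-24,0,3],0,-1],[[-34,0,3],0,-1],[[-42,0,3],0,-1],[[-48,0,3],0,-1],[[-52,0,3],0,-1],[[-56,0,3],0,-1],[[-60,0,3],0,-1],[[-64,0,3],0,-1],[[-68,0,3],0,-1],[[-72,0,3],0,-1]]'
python3 -m handwheel '[[[-4,0,0],0,-1],[[-8,0,0],0,-1],[[-12,0,0],0,-1],[[-16,0,0],0,-1],[[-20,0,0],0,-1],[[-24,0,0],0,-1],[[-28,0,0],0,-1],[[-32,0,0],0,-1],[[-36,0,0],0,-1]]'
python3 - <<'E'
from h import *
edges('w10.png')
E
```

```text
time: 12.6
eef_pos: [0.5233, 0.3205, 0.0811]
tcp_rot: [-180.0, -0.0, 1.0]
contact_force: [0.6, 0.0, -1.8]
grip_width: 0.0216
grasp_force: 30.0
time: 13.35
eef_pos: [0.4871, 0.3198, 0.081]
tcp_rot: [180.0, 0.0, 1.0]
contact_force: [0.2, -1.1, -1.2]
grip_width: 0.0217
grasp_force: 30.0
250 [(274, 23), (275, 23), (290, -19), (291, -43), (292, -52), (293, -29)]
300 [(207, -12), (208, -19), (209, -14), (263, -14), (264, -29), (265, -22)]
325 [(205, -17), (206, -14), (227, -14), (263, -14), (264, -28), (265, -22)]
376 [(274, 26), (279, -23), (280, -32), (281, -18), (288, -19), (289, -26)]
```

```bash
python3 -m handwheel '[[[-3,0,1],0,-1],[[-6,0,1.5],0,-1],[[-9,0,1.5],0,-1],[[-12,0,1.5],0,-1],[[-15,0,1.5],0,-1],[[-18,0,1.5],0,-1],[[-21,0,1.5],0,-1],[[-24,0,1.5],0,-1],[[-26,0,1.5],0,-1],[[-28,0,1.5],0,-1],[[-28,0,1.5],0,-1]]'
python3 - <<'E'
from h import *
edges('w11.png')
for c in ('side','scene'):
    save(c,c+'1.png'); print([np.round(d['point'],3).tolist()+[round(d['score'],2)] for d in boxes_of(c,'ball1')][:5])
im=cv2.imread('pics/side1.png');cv2.imwrite('pics/cs1.png',cv2.resize(im[270:470,200:430],None,fx=3,fy=3,interpolation=cv2.INTER_CUBIC))
E
```

```text
time: 14.32
eef_pos: [0.4587, 0.3192, 0.0793]
tcp_rot: [180.0, 0.1, 1.0]
contact_force: [-0.3, -0.7, -2.8]
grip_width: 0.0222
grasp_force: 30.0
250 [(206, -25), (207, -24), (273, 25), (291, -42), (292, -52), (293, -29)]
300 [(205, -17), (206, -26), (207, -16), (262, -21), (263, -29), (264, -16)]
325 [(204, -9), (205, -25), (206, -22), (262, -20), (263, -28), (264, -16)]
376 [(273, 24), (278, -23), (279, -32), (280, -19), (288, -20), (289, -25)]
[[0.428, 0.314, 0.035, 0.72], [0.423, 0.342, 0.035, 0.72], [0.38, 0.346, 0.038, 0.71], [0.429, 0.316, 0.009, 0.67], [0.384, 0.321, 0.034, 0.63]]
[[0.444, 0.306, 0.035, 0.51], [0.391, 0.309, 0.028, 0.44]]
```

View pics/cs1.png

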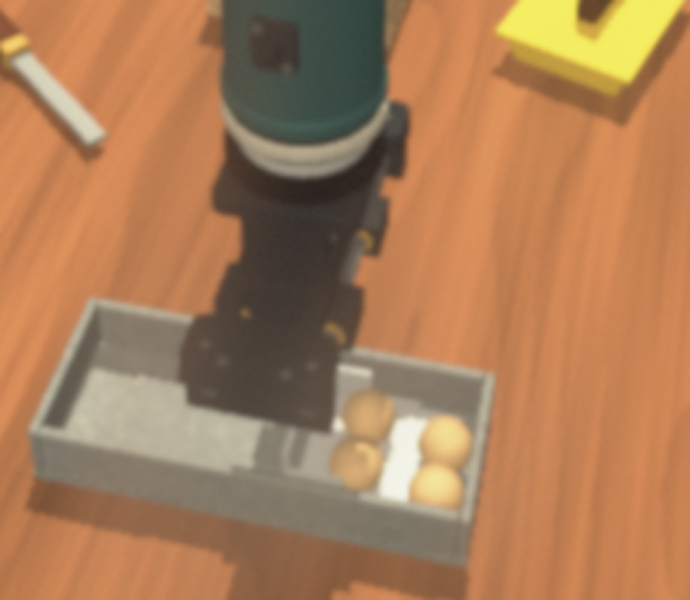

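The crop shows two balls inside the scoop and two at the -x wall with the lip going under them, so I continue.

```bash
python3 -m handwheel '[[[-2,0,0],0,-1],[[-4,0,0],0,-1],[[-5,0,0],0,-1],[[-6,0,0],0,-1],[[-7,0,0],0,-1],[[-8,0,0],0,-1],[[-9,0,0],0,-1],[[-9,0,0],0,-1]]'
python3 - <<'E'
from h import *
edges('w12.png')
save('side','side2.png'); print([np.round(d['point'],3).tolist()+[round(d['score'],2)] for d in boxes_of('side','ball1')][:5])
E
```

```text
time: 15.23
eef_pos: [0.4503, 0.3192, 0.0796]
tcp_rot: [180.0, 0.0, 1.0]
contact_force: [-0.0, 0.2, -0.8]
grip_width: 0.0218
grasp_force: 30.0
250 [(205, -17), (272, 19), (273, 26), (291, -41), (292, -52), (293, -29)]
300 [(207, -8), (208, -25), (209, -22), (262, -20), (263, -29), (264, -17)]
325 [(204, -9), (205, -26), (206, -23), (262, -20), (263, -29), (264, -17)]
376 [(273, 24), (278, -22), (279, -32), (280, -19), (288, -19), (289, -25)]
[[0.43, 0.312, 0.037, 0.67], [0.384, 0.321, 0.035, 0.66], [0.432, 0.345, 0.038, 0.63], [0.381, 0.348, 0.034, 0.47], [0.414, 0.311, 0.009, 0.27]]
```

```bash
python3 -m handwheel '[[[-1,0,0],0,-1],[[-2,0,0],0,-1],[[-3,0,0],0,-1],[[-4,0,0],0,-1],[[-5,0,0],0,-1],[[-5,0,0],0,-1]]'
python3 - <<'E'
from h import *
edges('w13.png')
save('side','side3.png'); print([np.round(d['point'],3).tolist()+[round(d['score'],2)] for d in boxes_of('side','ball1')][:5])
E
```

```text
time: 15.88
eef_pos: [0.4478, 0.3196, 0.0805]
tcp_rot: [-179.9, -0.3, 1.1]
contact_force: [5.7, -0.8, -3.1]
grip_width: 0.0218
grasp_force: 30.0
250 [(208, -25), (209, -22), (272, 28), (291, -42), (292, -51), (293, -29)]
300 [(207, -8), (208, -26), (209, -23), (261, -10), (262, -30), (263, -28)]
325 [(206, -7), (207, -24), (208, -22), (261, -14), (262, -29), (263, -23)]
376 [(272, 23), (277, -22), (278, -31), (279, -18), (288, -19), (289, -24)]
[[0.431, 0.342, 0.04, 0.72], [0.426, 0.316, 0.034, 0.53], [0.382, 0.321, 0.036, 0.52], [0.381, 0.349, 0.038, 0.49]]
```

```bash
python3 -m handwheel '[[[1,0,0],0,-1],[[2,0,0],0,-1],[[3,0,0],0,-1],[[4,0,0],0,-1],[[5,0,0],0,-1],[[6,0,0],0,-1],[[7,0,0],0,-1],[[8,0,0],0,-1],[[8,0,0],0,-1],[[8,0,0],0,-1]]'
python3 - <<'E'
from h import *
im=cv2.imread('pics/w2.png').astype(float).mean(2);g=np.diff(im,axis=0)
print([(c,int(np.argmax(g[255:285,c])+255)) for c in (250,262,370,376)])
edges('w14.png')
save('side','side4.png'); print([np.round(d['point'],3).tolist()+[round(d['score'],2)] for d in boxes_of('side','ball1')][:5])
im=cv2.imread('pics/side4.png');a=im[360:470,260:400]
b=cv2.imread('pics/side3.png')[360:470,260:400]
cv2.imwrite('pics/cs4.png',cv2.resize(np.hstack([b,a]),None,fx=2.8,fy=2.8,interpolation=cv2.INTER_CUBIC))
E
```

```text
time: 16.87
eef_pos: [0.4534, 0.3192, 0.0794]
tcp_rot: [180.0, 0.0, 1.0]
contact_force: [-0.1, 0.0, -1.9]
grip_width: 0.0218
grasp_force: 30.0
[(250, 268), (262, 268), (370, 268), (376, 268)]
250 [(207, -25), (208, -23), (273, 26), (291, -43), (292, -52), (293, -29)]
300 [(207, -23), (208, -22), (261, -6), (262, -26), (263, -29), (264, -12)]
325 [(207, -25), (208, -24), (227, -10), (262, -25), (263, -28), (264, -11)]
376 [(272, 22), (273, 22), (278, -28), (279, -32), (288, -20), (289, -26)]
[[0.388, 0.316, 0.035, 0.76], [0.431, 0.343, 0.039, 0.62], [0.384, 0.347, 0.034, 0.46], [0.432, 0.316, 0.035, 0.42]]
```

View pics/cs4.png

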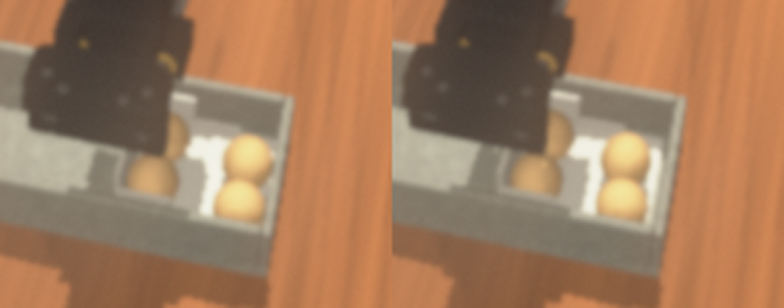

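Both front balls now rest on the scoop floor (white floor is visible in front of them) and move with it. Next I carry them gently to the +x wall to tilt the lip up to about 14°.

```bash
python3 -m handwheel '[[[1,0,-0.5],0,-1],[[3,0,-1],0,-1],[[6,0,-2],0,-1],[[11,0,-3],0,-1],[[17,0,-3],0,-1],[[24,0,-3],0,-1],[[31,0,-3],0,-1],[[38,0,-3],0,-1],[[45,0,-3],0,-1],[[52,0,-3],0,-1],[[59,0,-3],0,-1],[[66,0,-3],0,-1]]'
python3 -m handwheel '[[[7,0,0],0,-1],[[14,0,0],0,-1],[[21,0,0],0,-1],[[28,0,0],0,-1],[[35,0,0],0,-1],[[42,0,0],0,-1],[[48,0,0],0,-1],[[54,0,0],0,-1],[[60,0,0],0,-1],[[65,0,0],0,-1],[[68,0,0],0,-1],[[70,0,0],0,-1]]'
python3 - <<'E'
from h import *
edges('w15.png')
save('side','side5.png'); print([np.round(d['point'],3).tolist()+[round(d['score'],2)] for d in boxes_of('side','ball1')][:5])
E
```

```text
time: 18.02
eef_pos: [0.5203, 0.3204, 0.0825]
tcp_rot: [180.0, 0.0, 1.0]
contact_force: [0.2, -0.1, -2.6]
grip_width: 0.0219
grasp_force: 30.0
time: 19.02
eef_pos: [0.59, 0.3216, 0.0825]
tcp_rot: [-180.0, -0.0, 1.0]
contact_force: [0.4, -0.2, -1.7]
grip_width: 0.0222
grasp_force: 30.0
250 [(217, -19), (272, 19), (273, 25), (291, -43), (292, -53), (293, -31)]
300 [(204, -16), (205, -12), (253, 12), (261, -12), (262, -24), (263, -22)]
325 [(232, -14), (252, 12), (253, 13), (261, -13), (262, -26), (263, -25)]
376 [(251, 23), (252, 34), (253, 23), (278, -29), (279, -32), (289, -26)]
[[0.523, 0.351, 0.037, 0.82], [0.569, 0.341, 0.041, 0.64], [0.545, 0.322, 0.037, 0.49]]
```

```bash
python3 -m handwheel '[[[2,0,0],0,-1],[[4,0,0],0,-1],[[6,0,0],0,-1],[[7.5,0,0],0,-1],[[9,0,0],0,-1],[[10.5,0,0],0,-1],[[12,0,0],0,-1],[[13.5,0,0],0,-1],[[15,0,0],0,-1],[[16,0,0],0,-1],[[16.5,0,0],0,-1],[[16.5,0,0],0,-1]]'
python3 - <<'E'
from h import *
edges('w16.png')
save('side','side6.png'); print([np.round(d['point'],3).tolist()+[round(d['score'],2)] for d in boxes_of('side','ball1')][:5])
E
```

```text
time: 20.17
eef_pos: [0.6013, 0.3218, 0.0815]
tcp_rot: [179.9, 0.6, 1.0]
contact_force: [-11.3, 0.7, 2.9]
grip_width: 0.0217
grasp_force: 30.0
250 [(216, -16), (217, -13), (290, 18), (291, -17), (292, -51), (293, -34)]
300 [(202, -18), (203, -19), (274, 13), (278, -16), (279, -32), (280, -25)]
325 [(250, -14), (273, 12), (274, 13), (278, -18), (279, -35), (280, -28)]
376 [(272, 23), (273, 32), (281, -32), (282, -27), (288, -23), (289, -29)]
[[0.568, 0.344, 0.043, 0.8], [0.524, 0.35, 0.045, 0.7], [0.571, 0.318, 0.039, 0.63], [0.547, 0.325, 0.046, 0.61]]
```

```bash
python3 -m handwheel '[[[-2,0,-1],0,-1],[[-4,0,-2],0,-1],[[-6,0,-3],0,-1],[[-7,0,-3],0,-1],[[-7,0,-3],0,-1]]'
python3 - <<'E'
from h import *
edges('w17.png')
for c in ('side','scene'):
  save(c,c+'7.png'); print(c,[np.round(d['point'],3).tolist()+[round(d['score'],2)] for d in boxes_of(c,'ball1')][:5])
im=cv2.imread('pics/side7.png');a=cv2.resize(im[340:470,190:370],None,fx=4,fy=4,interpolation=cv2.INTER_CUBIC)
cv2.imwrite('pics/cs7.png',a)
E
```

```text
time: 20.73
eef_pos: [0.5997, 0.322, 0.0862]
tcp_rot: [-180.0, -0.1, 1.0]
contact_force: [0.3, -0.4, -1.8]
grip_width: 0.0215
grasp_force: 30.0
250 [(269, 12), (288, 12), (289, 32), (291, -40), (292, -57), (293, -32)]
300 [(203, -19), (204, -20), (251, -14), (269, 14), (278, -23), (279, -31)]
325 [(246, -13), (249, 13), (251, -16), (277, -14), (278, -29), (279, -26)]
376 [(248, 24), (250, -28), (267, 24), (268, 34), (277, -28), (289, -30)]
side [[0.544, 0.323, 0.052, 0.76], [0.568, 0.347, 0.046, 0.74], [0.573, 0.317, 0.045, 0.71], [0.526, 0.349, 0.049, 0.53]]
scene [[0.578, 0.308, 0.046, 0.49], [0.755, -0.158, 0.055, 0.25]]
```

View pics/cs7.png

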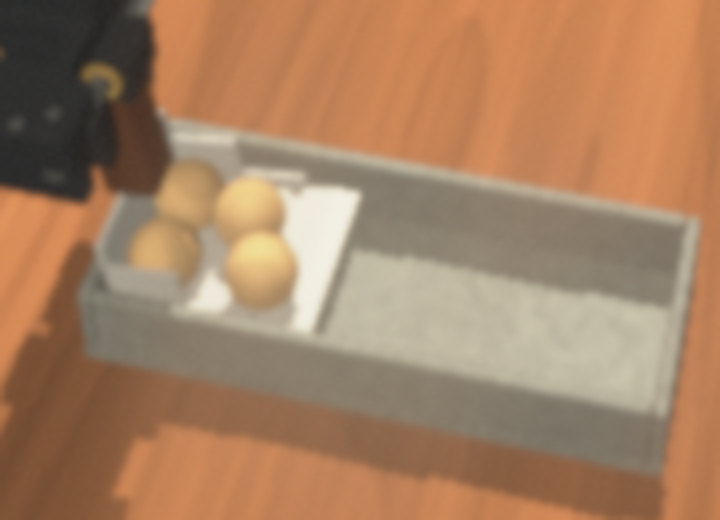

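The crop shows all four balls in the tilted scoop (about 12–13°). Next I lift them, and work out the box pose from the earlier overhead view.

```bash
python3 -m handwheel '[[[0,0,-4],0,-1],[[0,0,-10],0,-1],[[0,0,-20],0,-1],[[0,0,-32],0,-1],[[0,0,-44],0,-1],[[0,0,-56],0,-1],[[0,0,-68],0,-1],[[0,0,-80],0,-1],[[0,0,-92],0,-1],[[0,0,-100],0,-1],[[0,0,-105],0,-1],[[0,0,-107],0,-1]]'
python3 - <<'E'
from h import *
edges('w18.png')
T=np.load('T1.npy')
P=[ray('wrist',u,v,.066,T) for u,v in [(551,67),(525,205),(622,207)]]
print(np.round(P,4),np.linalg.norm(P[0]-P[1]),np.linalg.norm(P[2]-P[1]))
print([np.round(d['point'],3).tolist()+[round(d['score'],2)] for d in boxes_of('wrist','ball1')][:5])
# scene rim corners
for u,v in [(302,240),(349,239),(354,289),(303,290)]: print(np.round(ray('scene',u,v,.066),4))
im=cv2.imread('pics/scene0.png');
print(im.shape)
E
```

```text
time: 21.98
eef_pos: [0.5995, 0.3221, 0.194]
tcp_rot: [-180.0, -0.1, 1.0]
contact_force: [-0.4, 0.0, -0.9]
grip_width: 0.0217
grasp_force: 30.0
250 [(288, 12), (289, 31), (290, 9), (291, -39), (292, -55), (293, -32)]
300 [(221, 32), (222, 31), (271, -29), (272, -28), (278, -22), (279, -24)]
325 [(221, 33), (222, 26), (271, -33), (272, -29), (278, -24), (279, -25)]
376 [(272, -7), (273, -9), (274, -6), (288, -21), (289, -30), (290, -16)]
[[ 0.6327 -0.0344  0.066 ]
 [ 0.4942 -0.0295  0.066 ]
 [ 0.4922 -0.1354  0.066 ]] 0.13857074288899515 0.1059318657445413
[[0.563, 0.318, 0.01, 0.34], [0.604, 0.322, 0.219, 0.2]]
[ 0.4986 -0.1297  0.066 ]
[ 0.5051 -0.0287  0.066 ]
[ 0.647  -0.0355  0.066 ]
[ 0.6404 -0.1344  0.066 ]
(480, 640, 3)
```

```bash
cat > fit.py <<'E'
from h import *
from scipy.optimize import differential_evolution
def cam(c,T=None):
    I=camera_info(c);K=np.array(I['intrinsics'])
    W=np.array(I['world_to_cam']) if T is None else np.linalg.inv(T@np.array(I['T_tool_cam']))
    return K,W
def grad(f):
    im=cv2.GaussianBlur(cv2.imread(f),(0,0),1.2).astype(np.float32)
    gx=cv2.Sobel(im,cv2.CV_32F,1,0);gy=cv2.Sobel(im,cv2.CV_32F,0,1)
    k=np.argmax(gx**2+gy**2,2)[...,None]
    return [np.clip(np.take_along_axis(a,k,2)[...,0],-90,90) for a in (gx,gy)]
def rect(l,w,z): return [np.array([sx*l/2,sy*w/2,z]) for sx,sy in ((1,1),(1,-1),(-1,-1),(-1,1))]
def seg(p,skip=()): return [(p[i],p[(i+1)%4]) for i in range(4) if i not in skip]
def fit(segs,views,x0,rng=(.015,.015,.12)):
    V=[(cam(c,T),grad(f)) for c,f,T in views];t=np.linspace(.04,.96,40)[:,None]
    def cost(q):
        c,s=np.cos(q[2]),np.sin(q[2]);R=np.array([[c,-s,0],[s,c,0],[0,0,1]]);S=0
        for (K,W),(gx,gy) in V:
            for a,b in segs:
                X=(a+(b-a)*t)@R.T+[q[0],q[1],0]
                p=(X@W[:3,:3].T+W[:3,3])@K.T;p=(p[:,:2]/p[:,2:]).astype(np.float32)
                d=p[-1]-p[0];n=np.array([-d[1],d[0]])/np.hypot(*d)
                f=lambda g:cv2.remap(g,p[:,:1],p[:,1:],cv2.INTER_LINEAR)
                S+=np.abs(f(gx)*n[0]+f(gy)*n[1]).mean()
        return -S/len(V)/len(segs)
    r=differential_evolution(cost,[(a-b,a+b) for a,b in zip(x0,rng)],seed=1,popsize=20)
    return r.x,r.fun
E
python3 - <<'E'
from fit import *
T=np.load('T1.npy');sc=('scene','pics/scene0.png',None);sd=('side','pics/side0.png',None);w=('wrist','pics/w1.png',T)
B=seg(rect(.144,.104,.066))+seg(rect(.134,.094,.066))
for v in ([sc],[sd],[w],[sc,sd,w]): 
    x,f=fit(B,v,(.570,-.083,-.04));print('box',np.round(x[:2],4),round(np.degrees(x[2]),2),round(f,1))
L=seg(rect(.144,.104,.029))
for v in ([sc],[sd],[sc,sd]):
    x,f=fit(L,v,(.507,-.31,-.1),(.02,.02,.3));print('lid',np.round(x[:2],4),round(np.degrees(x[2]),2),round(f,1))
E
```

```text
box [ 0.5643 -0.0844] -1.17 -66.0
box [ 0.558  -0.0952] -0.31 -78.3
box [ 0.562  -0.0832] -0.5 -75.8
box [ 0.5631 -0.0845] -0.87 -67.1
lid [ 0.497  -0.3159] -8.62 -93.1
lid [ 0.4973 -0.3206] -10.54 -106.2
lid [ 0.4973 -0.3168] -9.41 -98.7
```

```bash
python3 -m handwheel '[[[0,1.5,0],0,-1],[[0,6,0],0,-1],[[0,13,0],0,-1],[[0,23,0],0.01,-1],[[0,36,0],0.01,-1],[[0,52,0],0.01,-1],[[0,70,0],0.02,-1],[[-1,90,0],0.02,-1],[[-1,110,0],0.02,-1],[[-1,130,0],0.03,-1],[[-1,150,0],0.033,-1],[[-2,170,0],0.033,-1]]'
python3 -m handwheel '[[[0,20,0],0,-1],[[0,40,0],0,-1],[[-1,60,0],0,-1],[[-1,80,0],0,-1],[[-1,100,0],0,-1],[[-1,120,0],0,-1],[[-1,139,0],0,-1],[[-1,157,0],0,-1],[[-1,174,0],0,-1],[[-1,189,0],0,-1],[[-1,202,0],0,-1],[[-1,213,0],0,-1]]'
python3 -m handwheel '[[[0,9,0],0,-1],[[0,15,0],0,-1],[[0,19,0],0,-1],[[0,22,0],0,-1],[[0,23,0],0,-1],[[0,23,0],0,-1]]'
python3 - <<'E'
from fit import *
edges('w20.png');T=wpose();np.save('T20.npy',T);print(T[:3,3],env.get_state()['tcp_rot'])
for c in ('side','scene'):
  save(c,c+'20.png'); print(c,[np.round(d['point'],3).tolist()+[round(d['score'],2)] for d in boxes_of(c,'ball1')][:5])
# rim parts ahead of scoop: +x short side and front half of long sides
o=lambda l,w:[(np.array([l/2,w/2,.066]),np.array([l/2,-w/2,.066])),(np.array([l/2,w/2,.066]),np.array([.03,w/2,.066])),(np.array([l/2,-w/2,.066]),np.array([.03,-w/2,.066]))]
x,f=fit(o(.144,.104)+o(.134,.094),[('wrist','pics/w20.png',T)],(.563,-.0845,-.015),(.012,.012,.06));print(np.round(x[:2],4),np.degrees(x[2]),f)
E
```

```text
time: 23.08
eef_pos: [0.5999, 0.1492, 0.1927]
tcp_rot: [180.0, -0.0, -0.9]
contact_force: [-0.1, -0.1, -2.0]
grip_width: 0.0218
grasp_force: 30.0
time: 24.08
eef_pos: [0.5952, -0.0633, 0.1927]
tcp_rot: [180.0, -0.0, -1.0]
contact_force: [0.5, 0.2, -2.1]
grip_width: 0.0217
grasp_force: 30.0
time: 24.58
eef_pos: [0.5955, -0.0839, 0.1925]
tcp_rot: [-180.0, 0.0, -0.9]
contact_force: [-0.3, -0.0, -1.0]
grip_width: 0.0219
grasp_force: 30.0
250 [(203, -16), (204, -12), (289, 29), (291, -37), (292, -52), (293, -29)]
300 [(271, -36), (272, -41), (273, -13), (278, -19), (279, -22), (280, -9)]
325 [(238, -18), (268, 21), (271, -37), (272, -42), (278, -22), (279, -21)]
376 [(273, 5), (274, 4), (287, -4), (288, -19), (289, -27), (290, -16)]
[ 0.59552118 -0.0837109   0.19248833] [-1.79985959e+02  6.73231567e-03 -8.46034783e-01]
side [[0.562, -0.06, 0.152, 0.67], [0.535, -0.056, 0.15, 0.43], [0.564, -0.092, 0.152, 0.38]]
scene [[0.573, -0.1, 0.154, 0.45], [0.571, -0.058, 0.15, 0.42], [0.587, -0.085, 0.156, 0.2]]
[ 0.5626 -0.0846] -0.19047064306263456 -86.30278778076172
```

```bash
python3 -m handwheel '[[[1,1,2],0,-1],[[2,1,7],0,-1],[[3,1,15],0,-1],[[4,1,25],0,-1],[[5,1,36],0,-1],[[5,1,47],0,-1],[[5,1,58],0,-1],[[5,1,69],0,-1],[[5,1,80],0,-1],[[5,1,91],0,-1],[[5,1,100],0,-1],[[5,1,106],0,-1]]'
python3 -m handwheel '[[[-1,0,1],0,-1],[[-3,0,2],0,-1],[[-5,0,2],0,-1],[[-7,0,2],0,-1],[[-9,0,2],0,-1],[[-10,0,2],0,-1]]'
python3 - <<'E'
from h import *
edges('w21.png')
E
```

```text
time: 25.83
eef_pos: [0.5998, -0.0851, 0.0848]
tcp_rot: [-180.0, 0.1, -0.9]
contact_force: [0.8, 0.2, -1.8]
grip_width: 0.022
grasp_force: 30.0
time: 26.33
eef_pos: [0.5905, -0.0851, 0.0852]
tcp_rot: [180.0, -0.1, -0.9]
contact_force: [0.2, -0.4, -1.7]
grip_width: 0.0222
grasp_force: 30.0
250 [(277, -19), (278, -18), (289, 24), (291, -32), (292, -51), (293, -30)]
300 [(203, 18), (204, 16), (271, -21), (272, -19), (278, -21), (279, -24)]
325 [(203, 18), (204, 16), (271, -22), (272, -21), (278, -23), (279, -23)]
376 [(201, -15), (202, -17), (273, -16), (288, -20), (289, -29), (290, -17)]
```

```bash
python3 -m handwheel '[[[-4,0,-1],0,-1],[[-8,0,-4],0,-1],[[-12,0,-8],0,-1],[[-16,0,-12],0,-1],[[-20,0,-16],0,-1],[[-24,0,-20],0,-1],[[-28,0,-23],0,-1],[[-32,0,-26],0,-1],[[-36,0,-29],0,-1],[[-40,0,-31],0,-1],[[-44,0,-34],0,-1],[[-48,0,-36],0,-1]]'
python3 - <<'E'
from h import *
edges('w22.png');print(rows(-5),rows(-10),rows(-15),rows(-20))
for c in ('side','scene'):
  save(c,c+'22.png'); print(c,[np.round(d['point'],3).tolist()+[round(d['score'],2)] for d in boxes_of(c,'ball1')][:5])
E
```

```text
time: 27.38
eef_pos: [0.5421, -0.0842, 0.1208]
tcp_rot: [-180.0, -0.0, -0.9]
contact_force: [5.3, -0.1, -4.7]
grip_width: 0.0217
grasp_force: 30.0
250 [(244, -25), (245, -27), (290, -16), (291, -33), (292, -39), (293, -22)]
300 [(223, -8), (224, -9), (229, -10), (230, -30), (231, -28), (232, -9)]
325 [(222, -11), (223, -9), (229, -10), (230, -29), (231, -31), (232, -12)]
376 [(244, -21), (245, -21), (276, -14), (288, -30), (289, -39), (290, -20)]
[np.float64(247.5), np.float64(259.2), np.float64(265.0), np.float64(355.9), np.float64(422.3)] [np.float64(239.8), np.float64(251.3), np.float64(257.0), np.float64(365.9), np.float64(425.7)] [np.float64(232.4), np.float64(243.7), np.float64(249.2), np.float64(375.6), np.float64(428.2)] [np.float64(225.4), np.float64(236.4), np.float64(241.7), np.float64(384.8), np.float64(429.8)]
side [[0.51, -0.057, 0.059, 0.64], [0.535, -0.094, 0.068, 0.59], [0.533, -0.059, 0.07, 0.56], [0.51, -0.086, 0.061, 0.49]]
scene []
```

```bash
python3 -m handwheel '[[[3,0,0],0,-1],[[7,0,0],0,-1],[[11,0,0],0,-1],[[15,0,-1],0,-1],[[19,0,-2],0,-1],[[23,0,-3],0,-1],[[27,0,-4],0,-1],[[31,0,-6],0,-1],[[35,0,-8],0,-1],[[39,0,-10],0,-1],[[42,0,-13],0,-1],[[45,0,-16],0,-1]]'
python3 - <<'E'
from h import *
edges('w23.png')
for c in ('side','scene'):
  save(c,c+'23.png'); print(c,[np.round(d['point'],3).tolist()+[round(d['score'],2)] for d in boxes_of(c,'ball1')][:5])
E
```

```text
time: 28.63
eef_pos: [0.5878, -0.085, 0.1369]
tcp_rot: [-180.0, 0.0, -0.9]
contact_force: [-0.3, -0.9, -2.2]
grip_width: 0.0216
grasp_force: 30.0
250 [(243, -16), (244, -30), (245, -23), (274, -30), (275, -34), (292, -15)]
300 [(222, -7), (227, -7), (228, -8), (229, -19), (230, -32), (231, -22)]
325 [(221, -6), (226, -10), (227, -6), (229, -18), (230, -31), (231, -23)]
376 [(243, -17), (244, -24), (275, -15), (288, -29), (289, -35), (290, -15)]
side []
scene [[0.518, -0.05, 0.03, 0.38]]
```

```bash
python3 -m handwheel '[[[3,0,-4],0,-1],[[6,0,-8],0,-1],[[10,0,-11],0,-1],[[14,0,-14],0,-1],[[18,0,-16],0,-1],[[22,0,-17],0,-1],[[26,0,-17],0,-1],[[30,0,-17],0,-1],[[30,0,-17],0,-1],[[30,0,-17],0,-1]]'
python3 - <<'E'
from h import *
for c in ('side','scene'):
  save(c,c+'24.png'); print(c,[np.round(d['point'],3).tolist()+[round(d['score'],2)] for d in boxes_of(c,'ball1')][:6])
E
```

```text
time: 29.72
eef_pos: [0.6175, -0.0854, 0.1532]
tcp_rot: [-180.0, 0.0, -0.9]
contact_force: [0.0, 0.5, -1.8]
grip_width: 0.0214
grasp_force: 30.0
side [[0.509, -0.06, 0.059, 0.53], [0.617, -0.08, 0.082, 0.15]]
scene [[0.521, -0.112, 0.028, 0.54], [0.518, -0.094, 0.025, 0.47]]
```

```bash
python3 -m handwheel '[[[0,0,-15],0,-1],[[0,0,-40],0,-1],[[0,0,-70],0,-1],[[0,0,-80],0,-1],[[0,0,-80],0,-1]]'
python3 - <<'E'
from h import *
for c in ('side','scene','wrist'):
  save(c,c+'25.png'); print(c,[np.round(d['point'],3).tolist()+[round(d['score'],2)] for d in boxes_of(c,'ball1')][:6])
im=cv2.imread('pics/scene25.png')
hsv=cv2.cvtColor(im[225:320,280:380],cv2.COLOR_BGR2HSV)
g=cv2.cvtColor(im,cv2.COLOR_BGR2GRAY)[225:320,280:380]
g=cv2.resize(g,None,fx=4,fy=4,interpolation=cv2.INTER_CUBIC)
c=cv2.HoughCircles(g,cv2.HOUGH_GRADIENT,1,25,param1=80,param2=16,minRadius=15,maxRadius=26)
if c is not None:
    for u,v,r in c[0]: print(u/4+280,v/4+225,r/4,np.round(ray('scene',u/4+280,v/4+225,.02),3))
E
```

```text
time: 30.33
eef_pos: [0.6198, -0.0859, 0.2378]
tcp_rot: [179.9, -0.4, -0.9]
contact_force: [0.7, 0.4, -0.9]
grip_width: 0.0217
grasp_force: 30.0
side [[0.507, -0.06, 0.057, 0.66]]
scene [[0.523, -0.115, 0.027, 0.64]]
wrist []
```

```bash
python3 -m handwheel '[[[-10,-15,0],0,-1],[[-25,-40,0],0,-1],[[-45,-70,0],0,-1],[[-65,-105,0],0,-1],[[-88,-140,0],0,-1],[[-110,-175,0],0,-1],[[-125,-200,15],0,-1],[[-133,-214,40],0,-1],[[-133,-214,75],0,-1],[[-133,-214,110],0,-1],[[-133,-214,132],0,-1],[[-133,-214,136],0,-1]]'
python3 - <<'E'
from h import *
for c in ('side','scene','wrist'):
  save(c,c+'26.png'); print(c,[np.round(d['point'],3).tolist()+[round(d['score'],2)] for d in boxes_of(c,'ball1')][:6])
im=cv2.imread('pics/scene26.png')
g=cv2.cvtColor(im,cv2.COLOR_BGR2GRAY)[225:320,280:380]
g=cv2.resize(g,None,fx=4,fy=4,interpolation=cv2.INTER_CUBIC)
c=cv2.HoughCircles(g,cv2.HOUGH_GRADIENT,1,25,param1=80,param2=16,minRadius=15,maxRadius=26)
if c is not None:
    for u,v,r in c[0]: print(u/4+280,v/4+225,r/4,np.round(ray('scene',u/4+280,v/4+225,.02),3))
E
```

```text
time: 31.63
eef_pos: [0.4826, 0.1297, 0.0917]
tcp_rot: [179.9, 0.6, -0.8]
contact_force: [-1.1, -0.4, 0.1]
grip_width: 0.0218
grasp_force: 30.0
side []
scene [[0.521, -0.085, 0.025, 0.7], [0.521, -0.112, 0.026, 0.43], [0.518, -0.052, 0.027, 0.42]]
wrist []
```

```bash
python3 -m handwheel '[[[4,0,0],0,-1],[[9,0,2],0,-1],[[14,0,5],0,-1],[[19,0,8],0,-1],[[24,0,11],0,-1],[[29,0,15],0,-1],[[34,0,18],0,-1],[[37,0,20],0,-1],[[37,0,21],0,-1],[[37,0,21],0,-1]]'
python3 - <<'E'
from h import *
edges('w27.png');print(rows(0))
E
```

```text
time: 32.77
eef_pos: [0.5282, 0.1302, 0.0788]
tcp_rot: [-180.0, -0.3, -0.9]
contact_force: [2.3, -1.3, 8.0]
grip_width: 0.0217
grasp_force: 30.0
250 [(224, -19), (225, -19), (260, 19), (291, -43), (292, -52), (293, -29)]
300 [(213, -16), (214, -15), (230, 16), (231, 12), (250, -32), (251, -34)]
325 [(212, -16), (213, -15), (230, 20), (231, 16), (250, -32), (251, -33)]
376 [(259, 17), (260, 18), (265, -30), (266, -29), (289, -30), (290, -20)]
[np.float64(255.4), np.float64(267.3), np.float64(273.2), np.float64(345.6), np.float64(417.8)]
```

```bash
python3 -m handwheel '[[[3,0,2],0,-1],[[6,0,4],0,-1],[[9,0,6],0,-1],[[9,0,7],0,-1],[[9,0,7],0,-1],[[9,0,4],0,-1]]'
python3 - <<'E'
from h import *
edges('w28.png')
E
```

```text
time: 33.32
eef_pos: [0.5354, 0.1299, 0.0736]
tcp_rot: [-180.0, -0.1, -0.9]
contact_force: [-0.6, -0.7, -0.6]
grip_width: 0.0219
grasp_force: 30.0
250 [(212, -17), (267, 18), (268, 24), (291, -43), (292, -53), (293, -29)]
300 [(213, -15), (214, -18), (243, 12), (257, -22), (258, -32), (259, -18)]
325 [(213, -18), (229, 16), (233, -14), (257, -23), (258, -32), (259, -17)]
376 [(268, 23), (273, -22), (274, -32), (275, -18), (288, -20), (289, -26)]
```

```bash
python3 -m handwheel '[[[0,0,0],0,1],[[0,0,0],0,1],[[0,0,0],0,1],[[0,0,0],0,1],[[0,0,-20],0,1],[[0,0,-60],0,1],[[0,0,-100],0,1],[[0,0,-140],0,1],[[5,30,-175],0,1],[[10,65,-195],0,1],[[15,100,-205],0,1],[[15,135,-205],0,1]]'
python3 -m handwheel '[[[5,40,0],0,1],[[5,80,0],0,1],[[5,80,0],0,1],[[5,80,0],0,1]]'
python3 - <<'E'
from h import *
T=wpose();np.save('T29.npy',T);print(T[:3,3])
for c in ('wrist','scene','side'):
  im=save(c,c+'29.png'); print(c,[np.round(d['point'],3).tolist()+[round(d['score'],2)] for d in boxes_of(c,'ball1')][:6])
print([np.round(d['point'],3).tolist()+[round(d['score'],2)] for d in boxes_of('side','scoop')][:2])
im=cv2.imread('pics/wrist29.png');g=cv2.cvtColor(im,cv2.COLOR_BGR2GRAY)
c=cv2.HoughCircles(cv2.medianBlur(g,3),cv2.HOUGH_GRADIENT,1,18,param1=80,param2=14,minRadius=11,maxRadius=18)
for u,v,r in (c[0] if c is not None else []):
    p=ray('wrist',u,v,.02,T)
    if abs(p[0]-.5626)<.07 and abs(p[1]+.0846)<.05: print(u,v,r,np.round(p,3),im[int(v),int(u)])
E
```

```text
time: 34.37
eef_pos: [0.5493, -0.0068, 0.2821]
tcp_rot: [180.0, -0.5, -0.8]
contact_force: [0.4, 0.3, 0.7]
grip_width: 0.088
grasp_force: 0.0
time: 34.7
eef_pos: [0.5501, -0.0875, 0.2771]
tcp_rot: [-180.0, 0.0, -1.1]
contact_force: [0.3, -0.5, -0.4]
grip_width: 0.0881
grasp_force: 0.0
[ 0.55012712 -0.08745355  0.27713148]
wrist [[0.512, -0.07, 0.055, 0.96], [0.518, -0.092, 0.031, 0.89], [0.52, -0.05, 0.031, 0.84], [0.664, -0.335, 0.068, 0.58], [0.515, -0.114, 0.032, 0.57]]
scene [[0.522, -0.063, 0.051, 0.62], [0.52, -0.086, 0.022, 0.5], [0.52, -0.051, 0.03, 0.41]]
side []
[[0.517, 0.138, 0.004, 0.59], [0.497, -0.303, 0.029, 0.23]]
296.5 240.5 15.0 [ 0.505 -0.067  0.02 ] [143 220 230]
340.5 233.5 13.8 [ 0.511 -0.114  0.02 ] [137 212 229]
313.5 234.5 13.0 [ 0.511 -0.086  0.02 ] [135 212 229]
279.5 234.5 11.35 [ 0.511 -0.05   0.02 ] [ 99 151 193]
```

All four balls are in the box: three in a row at the -x wall and one perched on top at (0.512,-0.07), which I will roll off with the lid. The scoop is level and released at about (0.535,0.13). Now I go to the lid.

```bash
python3 -m handwheel '[[[-8,35,0],0.1,1],[[-16,75,0],0.147,1],[[-25,115,10],0.147,1],[[-33,155,30],0.147,1],[[-41,195,50],0.147,1],[[-49,230,70],0.147,1],[[-49,230,77],0.147,1],[[-49,230,77],0.147,1],[[-49,230,77],0.147,1]]'
python3 - <<'E'
from fit import *
T=wpose();np.save('T30.npy',T);save('wrist','w30.png');s=env.get_state();print(s['eef_pos'],s['tcp_rot'])
P=rect(.144,.104,.029)
for sg in (seg(P),seg(P,(1,2,3)),seg(P,(2,))):
    x,f=fit(sg,[('wrist','pics/w30.png',T)],(.497,-.317,-.165),(.012,.012,.08));print(np.round(x[:2],4),np.degrees(x[2]),f)
print([np.round(d['point'],3).tolist()+[round(d['score'],2)] for d in boxes_of('wrist','lid')][:3])
E
```

```text
time: 35.8
eef_pos: [0.4978, -0.3136, 0.1998]
tcp_rot: [-179.9, 0.1, -9.3]
contact_force: [0.2, 0.3, 0.1]
grip_width: 0.0882
grasp_force: 0.0
[ 0.49866132 -0.31344483  0.20099735] [-1.79957429e+02 -1.67495767e-02 -9.24636740e+00]
[ 0.4975 -0.3161] -8.356674293871986 -89.77754211425781
[ 0.498  -0.3145] -7.783790217006463 -90.08653259277344
[ 0.4978 -0.3164] -8.654851855255439 -89.78750610351562
[[0.287, -0.339, 0.028, 0.89], [0.508, -0.316, 0.033, 0.86], [0.318, -0.125, 0.029, 0.85]]
```

```bash
python3 -m handwheel '[[[0,3,20],-0.012,-0.1],[[0,3,55],-0.012,-0.1],[[0,3,90],-0.012,-0.1],[[0,3,125],-0.012,-0.1],[[0,3,150],-0.012,-0.1],[[0,3,163],-0.012,-0.1],[[0,3,166],-0.012,-0.1],[[0,3,166],-0.012,-1],[[0,3,166],-0.012,-1],[[0,3,166],-0.012,-1],[[0,3,166],-0.012,-1],[[0,3,166],-0.012,-1]]'
```

```text
time: 36.9
eef_pos: [0.4993, -0.3184, 0.037]
tcp_rot: [179.9, -0.2, -8.6]
contact_force: [1.6, 1.9, 6.2]
grip_width: 0.0178
grasp_force: 30.0
```

```bash
python3 -m handwheel '[[[0,0,0],0,-1],[[0,0,0],0,-1]]'; python3 - <<'E'
from fit import *
T=wpose();save('wrist','w31.png');s=env.get_state();print(s['eef_pos'],s['tcp_rot'],s['grip_width'],s['grasp_force'])
P=rect(.144,.104,.029);y=np.radians(s['tcp_rot'][2])
for sg in (seg(P,(1,2,3)),seg(P,(2,)),[(P[0],P[1]),(P[0],P[0]-[.05,0,0]),(P[1],P[1]-[.05,0,0])]):
    x,f=fit(sg,[('wrist','pics/w31.png',T)],(.4977,-.3163,y),(.008,.008,.04))
    d=x[:2]-T[:2,3];print('lid in tool x',d@T[:2,0]*1e3,'y',d@T[:2,1]*1e3,'yaw',np.degrees(x[2]),f)
E
```

```text
time: 37.07
eef_pos: [0.4992, -0.3184, 0.037]
tcp_rot: [179.9, -0.2, -8.6]
contact_force: [0.2, 1.9, 7.3]
grip_width: 0.0178
grasp_force: 30.0
[ 0.49925576 -0.31843375  0.03699482] [179.93755534  -0.22229883  -8.63084057] 0.017640959826497535 30.000684270635247
lid in tool x -2.652239615030694 y -3.6047252157975453 yaw -8.239691251982597 -90.01424407958984
lid in tool x -1.9853878373429878 y -0.47512848214308673 yaw -8.560742403336633 -62.06980514526367
lid in tool x -2.2284460784890343 y -0.1412071392970689 yaw -8.348384228973535 -90.99447631835938
```

```bash
python3 -m handwheel '[[[0,0,-25],0,-1],[[0,0,-65],0,-1],[[2,-20,-95],-0.04,-1],[[5,-50,-105],-0.1,-1],[[9,-85,-105],-0.141,-1],[[13,-120,-105],-0.141,-1],[[17,-155,-105],-0.141,-1],[[21,-190,-105],-0.141,-1],[[24,-220,-105],-0.141,-1],[[26,-240,-105],-0.141,-1],[[26,-240,-105],-0.141,-1],[[26,-240,-105],-0.141,-1]]'
python3 - <<'E'
from fit import *
T=wpose();save('wrist','w32.png');s=env.get_state();print(s['eef_pos'],s['tcp_rot'],s['contact_force'])
y=np.radians(s['tcp_rot'][2]);z=T[2,3]-.037+.029
P=rect(.144,.104,z)
sg=[(P[0],P[1]),(P[0],P[0]-[.05,0,0]),(P[1],P[1]-[.05,0,0])]
x,f=fit(sg,[('wrist','pics/w32.png',T)],(T[0,3]-.002,T[1,3],y),(.006,.006,.04));print('lid',np.round(x[:2],4),np.degrees(x[2]),f)
o=lambda l,w:[(np.array([l/2,w/2,.066]),np.array([l/2,-w/2,.066]))]
x,f=fit(o(.144,.104)+o(.134,.094),[('wrist','pics/w32.png',T)],(.5626,-.0846,-.01),(.01,.008,.03));print('box',np.round(x[:2],4),np.degrees(x[2]),f)
print([np.round(d['point'],3).tolist()+[round(d['score'],2)] for q in('clip_left','box') for d in boxes_of('wrist',q)][:3])
E
```

```text
time: 38.12
eef_pos: [0.559, -0.0835, 0.1397]
tcp_rot: [180.0, 0.0, -0.4]
contact_force: [-0.1, -0.1, -1.4]
grip_width: 0.018
grasp_force: 30.0
[ 0.55888214 -0.08432486  0.13959922] [ 1.79963553e+02  1.23132029e-02 -4.65039574e-01] [ 0.23307203 -0.45510061 -2.3140677 ]
lid [ 0.5564 -0.0838] -0.040860262056242456 -89.44806
box [ 0.5615 -0.0861] -0.6972912634928792 -89.73493194580078
[[0.634, -0.088, 0.064, 0.92]]
```

```bash
python3 -m handwheel '[[[0,1,10],0,-1],[[0,1,22],0,-1],[[0,1,32],0,-1],[[0,1,38],0,-1],[[0,1,40],0,-1],[[0,1,41],0,-1],[[0,1,41],0,-1]]'
```

```text
time: 38.85
eef_pos: [0.5595, -0.0853, 0.0994]
tcp_rot: [-180.0, -0.0, -0.5]
contact_force: [-2.7, 1.5, 8.4]
grip_width: 0.0179
grasp_force: 30.0
```

```bash
python3 -m handwheel '[[[0,0,2],0,-1],[[0,0,4],0,-1],[[0,0,5],0,-1],[[0,0,5],0,-1]]'
```

```text
time: 39.18
eef_pos: [0.5622, -0.0855, 0.096]
tcp_rot: [180.0, -0.4, -0.6]
contact_force: [1.9, 2.1, 9.1]
grip_width: 0.0181
grasp_force: 30.0
```

```bash
python3 -m handwheel '[[[2,0,0],0,-1],[[4,0,0],0,-1],[[6,0,1],0,-1],[[8,0,1],0,-1],[[10,0,2],0,-1],[[10,0,3],0,-1]]'
```

```text
time: 39.68
eef_pos: [0.5686, -0.0851, 0.0899]
tcp_rot: [-180.0, 0.1, -0.5]
contact_force: [-2.4, 2.9, 4.4]
grip_width: 0.0177
grasp_force: 30.0
```

```bash
python3 -m handwheel '[[[-2,0,1],0,-1],[[-5,0,3],0,-1],[[-5,0,6],0,-1],[[-5,0,9],0,-1],[[-5,0,12],0,-1],[[-5,0,14],0,-1],[[-5,0,14],0,-1]]'
```

```text
time: 40.27
eef_pos: [0.5696, -0.0855, 0.0852]
tcp_rot: [180.0, -0.6, -0.6]
contact_force: [-9.7, 5.4, 39.8]
grip_width: 0.0177
grasp_force: 30.0
```

```bash
python3 -m handwheel '[[[-2,0,-7],0,-1],[[-4,0,-8],0,-1],[[-5,0,-8],0,-1],[[-5,0,-8],0,-1]]'
```

```text
time: 40.6
eef_pos: [0.565, -0.0856, 0.0878]
tcp_rot: [179.9, -0.8, -0.6]
contact_force: [8.6, 2.6, 7.3]
grip_width: 0.0177
grasp_force: 30.0
```

```bash
python3 -m handwheel '[[[3,0,0],0,-1],[[4,0,1],0,-1],[[4,0,3],0,-1],[[3.5,0,5],0,-1]]'
python3 -m handwheel '[[[-0.5,0,2],0,-1],[[-1,0,4],0,-1],[[-1.5,0,6],0,-1],[[-1.5,0,6],0,-1]]'
```

```text
time: 40.93
eef_pos: [0.5656, -0.0855, 0.0855]
tcp_rot: [180.0, -0.3, -0.5]
contact_force: [-13.2, 5.4, 45.1]
grip_width: 0.0177
grasp_force: 30.0
time: 41.27
eef_pos: [0.5671, -0.0856, 0.0827]
tcp_rot: [180.0, -0.7, -0.5]
contact_force: [-9.7, 6.0, 43.1]
grip_width: 0.0176
grasp_force: 30.0
```

```bash
python3 -m handwheel '[[[-0.5,0,2],0,-1],[[-1,0,4],0,-1],[[-1,0,4],0,-1],[[-1,0,4],0,-1]]'
python3 - <<'E'
from h import *
for c in ('scene','side'):
    save(c,c+'40.png'); print(c,[np.round(d['point'],3).tolist()+[round(d['score'],2)] for q in ('clip_left','clip_right','lid') for d in boxes_of(c,q)][:8])
E
```

```text
time: 41.6
eef_pos: [0.568, -0.0856, 0.0803]
tcp_rot: [179.9, -0.9, -0.6]
contact_force: [-8.3, 6.9, 47.6]
grip_width: 0.0179
grasp_force: 34.7
scene [[0.574, -0.018, 0.088, 0.61], [0.572, -0.151, 0.086, 0.44], [0.283, -0.328, 0.028, 0.97], [0.457, -0.501, 0.033, 0.8], [0.592, -0.088, 0.077, 0.79], [0.33, -0.135, 0.029, 0.74]]
side [[0.565, -0.015, 0.064, 0.7], [0.734, -0.14, 0.041, 0.54], [0.563, -0.017, 0.063, 0.52], [0.445, -0.49, 0.027, 0.98], [0.264, -0.304, 0.029, 0.94], [0.536, -0.068, 0.084, 0.87], [0.346, -0.069, 0.029, 0.64]]
```

```bash
python3 -m handwheel '[[[-0.5,0,2],0,-1],[[-1,0,4],0,-1],[[-1,0,4],0,-1]]'
python3 - <<'E'
from fit import *
s=env.get_state();y=np.radians(s['tcp_rot'][2])
for c in ('scene','side'):
  save(c,c+'41.png')
  for z in np.arange(.066,.084,.002):
    P=rect(.144,.104,z);Q=rect(.144,.104,z+.005)
    sg=seg(P,(1,2,3))+seg(Q,(1,2,3)) if c=='scene' else [(P[3],P[0]),(Q[3],Q[0])]
    x,f=fit(sg,[(c,f'pics/{c}41.png',None)],(.5635,-.0855,y),(.004,.004,.015));print(c,round(z,3),np.round(x[:2],4),round(f,1))
E
```

```text
time: 42.25
eef_pos: [0.5681, -0.0857, 0.0797]
tcp_rot: [179.9, -1.0, -0.5]
contact_force: [-15.3, 8.8, 66.1]
grip_width: 0.0179
grasp_force: 42.9
scene 0.066 [ 0.5675 -0.0827] -69.5
scene 0.068 [ 0.5675 -0.0829] -61.1
scene 0.07 [ 0.5595 -0.0879] -58.7
scene 0.072 [ 0.5607 -0.0877] -59.2
scene 0.074 [ 0.5624 -0.0884] -59.1
scene 0.076 [ 0.5643 -0.0882] -58.9
scene 0.078 [ 0.566  -0.0884] -58.8
scene 0.08 [ 0.5675 -0.0885] -58.6
scene 0.082 [ 0.5675 -0.0884] -52.5
side 0.066 [ 0.5645 -0.0895] -36.4
side 0.068 [ 0.5635 -0.0894] -38.7
side 0.07 [ 0.5666 -0.0895] -44.2
side 0.072 [ 0.564  -0.0895] -50.0
side 0.074 [ 0.5619 -0.0895] -56.3
side 0.076 [ 0.5598 -0.0895] -63.4
side 0.078 [ 0.5596 -0.0895] -68.1
side 0.08 [ 0.5599 -0.0885] -68.6
side 0.082 [ 0.5604 -0.086 ] -68.4
```

The force curve looks like finger slip on the bar while a ball blocks the plug. I will lift the lid, look into the box, and mend it.

```bash
python3 -m handwheel '[[[0,0,-15],0,-1],[[0,0,-40],0,-1],[[0,0,-75],0,-1],[[0,15,-105],0,-1],[[0,50,-115],0,-1],[[0,90,-115],0,-1],[[0,125,-115],0,-1],[[0,130,-115],0,-1]]'
python3 - <<'E'
from fit import *
T=wpose();s=env.get_state();print(s['eef_pos'],s['tcp_rot'])
for c in ('wrist','scene','side'):
  save(c,c+'42.png'); print(c,[np.round(d['point'],3).tolist()+[round(d['score'],2)] for d in boxes_of(c,'ball1')][:6])
y=np.radians(s['tcp_rot'][2])
for z in (T[2,3]-.008,T[2,3]-.004,T[2,3]):
    P=rect(.144,.104,z);sg=[(P[0],P[1]),(P[0],P[0]-[.05,0,0]),(P[1],P[1]-[.05,0,0])]
    x,f=fit(sg,[('wrist','pics/wrist42.png',T)],(T[0,3]-.002,T[1,3],y),(.008,.006,.05));print('lid',z,np.round((x[:2]-T[:2,3])*1e3,1),np.degrees(x[2]),f)
E
```

```text
time: 43.02
eef_pos: [0.5572, -0.2206, 0.1798]
tcp_rot: [179.8, 0.0, -0.7]
contact_force: [0.0, -0.3, -2.1]
grip_width: 0.0175
grasp_force: 30.0
[ 0.55716764 -0.22064321  0.17976682] [ 1.79791122e+02  1.47370736e-02 -6.95825645e-01]
wrist [[0.563, -0.114, 0.032, 0.71], [0.511, -0.057, 0.03, 0.66], [0.514, -0.089, 0.032, 0.65]]
scene [[0.522, -0.113, 0.026, 0.61], [0.518, -0.081, 0.024, 0.54], [0.572, -0.114, 0.026, 0.49], [0.522, -0.053, 0.027, 0.46]]
side [[0.512, -0.103, 0.03, 0.61]]
lid 0.17176681941825475 [-6.1  2.8] -0.19410590080012594 -62.41556167602539
lid 0.17576681941825475 [-6.3  1.8] -0.8650101976594777 -68.70451354980469
lid 0.17976681941825476 [-6.   0.4] -0.8287148915108274 -89.5478515625
```

All four balls now lie on the box floor, so nothing is blocking. The lid slipped in the grip, so its plate now sits at the fingertips and its centre is 6 mm behind the TCP. I re-align and press again, compensating for the arm's x deflection.

```bash
python3 -m handwheel '[[[2,-35,0],0,-1],[[5,-70,0],0,-1],[[8,-105,0],0,-1],[[9,-130,0],0,-1],[[9,-136,0],0,-1],[[9,-136,20],0,-1],[[9,-136,45],0,-1],[[9,-136,60],0,-1],[[9,-136,65],0,-1],[[9,-136,65],0,-1]]'
python3 - <<'E'
from fit import *
T=wpose();save('wrist','w43.png');s=env.get_state();print(s['eef_pos'],s['tcp_rot'],s['contact_force'])
y=np.radians(s['tcp_rot'][2])
P=rect(.144,.104,T[2,3]);sg=[(P[0],P[1]),(P[0],P[0]-[.05,0,0]),(P[1],P[1]-[.05,0,0])]
x,f=fit(sg,[('wrist','pics/w43.png',T)],(T[0,3]-.006,T[1,3],y),(.006,.006,.04));print('lid',np.round(x[:2],4),np.degrees(x[2]),f)
o=lambda l,w:[(np.array([l/2,w/2,.066]),np.array([l/2,-w/2,.066]))]
x,f=fit(o(.144,.104),[('wrist','pics/w43.png',T)],(.5622,-.0852,-.01),(.01,.008,.03));print('box',np.round(x[:2],4),np.degrees(x[2]),f)
E
```

```text
time: 44.15
eef_pos: [0.5665, -0.0787, 0.1136]
tcp_rot: [-180.0, 0.2, -0.5]
contact_force: [0.2, 0.8, -1.2]
grip_width: 0.0178
grasp_force: 30.0
[ 0.56770534 -0.07900601  0.11509462] [-1.79997460e+02  7.68265985e-02 -4.84612541e-01] [ 0.1378635   0.40800846 -2.26412521]
lid [ 0.5627 -0.0782] -0.6032372135417631 -87.24349
box [ 0.5622 -0.0865] -1.1435053930949335 -90.0290298461914
```

```bash
python3 -m handwheel '[[[0,3,0],0,-1],[[0,6.5,4],0,-1],[[0,6.5,10],0,-1],[[0,6.5,16],0,-1],[[0,6.5,20],0,-1],[[0,6.5,22],0,-1],[[0,6.5,22],0,-1]]'
python3 -m handwheel '[[[-1,0,2],0,-1],[[-2,0,4],0,-1],[[-2,0,4],0,-1]]'
```

```text
time: 44.78
eef_pos: [0.5684, -0.0853, 0.094]
tcp_rot: [-179.9, -0.0, -0.6]
contact_force: [-1.2, 3.8, 2.8]
grip_width: 0.0176
grasp_force: 30.0
time: 45.03
eef_pos: [0.5686, -0.0858, 0.0923]
tcp_rot: [180.0, -0.3, -0.5]
contact_force: [-0.2, 2.2, 8.7]
grip_width: 0.0174
grasp_force: 30.1
```

```bash
python3 -m handwheel '[[[-1,0,2],0,-1],[[-2,0,4],0,-1],[[-3,0,6],0,-1],[[-3,0,6],0,-1]]'
python3 -m handwheel '[[[-0.5,0,2],0,-1],[[-1,0,4],0,-1],[[-1.5,0,6],0,-1],[[-1.5,0,6],0,-1]]'
```

```text
time: 45.37
eef_pos: [0.5662, -0.0854, 0.0858]
tcp_rot: [-180.0, -0.4, -0.5]
contact_force: [3.5, 3.4, 2.4]
grip_width: 0.0178
grasp_force: 30.0
time: 45.7
eef_pos: [0.5645, -0.0862, 0.0779]
tcp_rot: [179.9, -0.4, -0.5]
contact_force: [10.4, 1.1, -4.9]
grip_width: 0.0176
grasp_force: 30.0
```

```bash
python3 -m handwheel '[[[2,0,2],0,-1],[[3,0,4],0,-1],[[3,0,6],0,-1],[[3,0,7],0,-1]]'
python3 -m handwheel '[[[0,0,2],0,-1],[[0,0,3],0,-1],[[0,0,3],0,-1]]'
```

```text
time: 46.03
eef_pos: [0.5651, -0.0863, 0.0724]
tcp_rot: [180.0, -0.0, -0.5]
contact_force: [-4.3, -0.3, 20.2]
grip_width: 0.0174
grasp_force: 30.0
time: 46.28
eef_pos: [0.5652, -0.0863, 0.0723]
tcp_rot: [180.0, -0.0, -0.5]
contact_force: [-9.0, 3.2, 30.6]
grip_width: 0.0177
grasp_force: 30.0
```

```bash
python3 -m handwheel '[[[0,0,0],0,-1],[[0,0,0],0,-1],[[0,0,0],0,-1],[[0,0,0],0,-1]]'
python3 - <<'E'
from fit import *
T=wpose();s=env.get_state();y=np.radians(s['tcp_rot'][2])
save('wrist','w50.png')
P=rect(.144,.104,.071);sg=[(P[0],P[1]),(P[0],P[0]-[.05,0,0]),(P[1],P[1]-[.05,0,0])]
x,f=fit(sg,[('wrist','pics/w50.png',T)],(T[0,3]-.006,T[1,3],y),(.008,.006,.05));print('lid',np.round(x[:2],4),np.degrees(x[2]),f)
for c in ('side','scene'):
  save(c,c+'50.png');print(c,[(q,np.round(d['point'],3).tolist(),round(d['score'],2)) for q in ('clip_left','clip_right','scoop') for d in boxes_of(c,q)][:6])
for z in np.arange(.062,.082,.002):
    P=rect(.144,.104,z);Q=rect(.144,.104,z+.005)
    r=[]
    for c in ('side','scene'):
        sg=[(P[3],P[0]),(Q[3],Q[0])] if c=='side' else [(P[0],P[1]),(Q[0],Q[1])]
        x,f=fit(sg,[(c,f'pics/{c}50.png',None)],(.561,-.0855,y),(.002,.002,.015));r.append(round(f,1))
    print(round(z,3),r)
E
```

```text
time: 46.62
eef_pos: [0.5651, -0.0863, 0.0723]
tcp_rot: [180.0, -0.0, -0.5]
contact_force: [-9.8, 1.6, 30.7]
grip_width: 0.0179
grasp_force: 30.0
lid [ 0.5617 -0.0858] -0.7885856565860034 -90.2618408203125
side [('clip_left', [0.564, -0.022, 0.064], 0.83), ('scoop', [0.52, 0.139, 0.002], 0.94)]
scene [('clip_left', [0.575, -0.024, 0.084], 0.59), ('clip_right', [0.57, -0.146, 0.086], 0.72), ('clip_right', [0.589, -0.091, 0.071], 0.71), ('clip_right', [0.542, 0.129, 0.026], 0.34), ('scoop', [0.543, 0.123, 0.028], 0.79)]
0.062 [np.float64(-27.9), np.float64(-66.1)]
0.064 [np.float64(-39.3), np.float64(-55.9)]
0.066 [np.float64(-50.5), np.float64(-45.5)]
0.068 [np.float32(-59.3), np.float64(-51.2)]
0.07 [np.float32(-63.5), np.float64(-54.9)]
0.072 [np.float64(-65.8), np.float64(-54.8)]
0.074 [np.float64(-65.6), np.float64(-54.7)]
0.076 [np.float64(-65.0), np.float64(-52.3)]
0.078 [np.float64(-60.2), np.float64(-42.1)]
0.08 [np.float64(-55.3), np.float32(-28.5)]
0.082 [np.float64(-51.1), np.float64(-16.0)]
```

```bash
python3 -c "
from h import *
print(order.hand_in())"
```

```text
the job is handed in; nothing more can be done
None
```

I handed the job in at about 46.6 s with all four balls in the box, the scoop standing released on the bench, and the lid down past both clips and still pressed with about 30 N; hand-in returned no verdict, so I don't know how it was judged.

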